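# Exchange the standard at the back of the rack

### The arm

A 7-joint arm with a two-finger parallel gripper is mounted at the origin on a cart in front of the work surface, level with it; the furniture and walls round the work are solid. World frame = base frame: x ahead of the robot, y to its left, z up, the work surface at z = 0. Lengths are in m, angles in rad, forces in N, time in s.
With the tool pointing down it reaches from about 0.4 to 0.9 m from the base axis. Payload 5.5 kg.
Tool frame: the origin (TCP) lies on the centre line of the jaws, within the pads' length; the fingertips stand 19 mm ahead of it and the grasp point (between the pads) is the TCP (arm.nose_length is the distance from the TCP to the fingertips, in m); z points along the fingers, y is the direction in which the jaws open and shut (so a half turn about z gives the same grasp; the last joint's range is limited). The gripper opens to 85 mm and grips with 20 to 120 N. Pads are 22 mm wide; open, the fingers measure 114 mm over their backs; the gripper's body (76 mm by 85 mm) begins 54 mm behind the grasp point. The pads swing forward as they close: fully open they stand 13 mm farther back than shut.
Start: joints at [1.508, 0.501, -0.427, 1.55, 0.221, 1.138, -0.21], TCP at [0.208, -0.616, 0.25] pointing down, gripper open.
Joint ranges: [-2.88, 2.88], [-0.31, 2.03], [-1.54, 1.56], [0.2, 2.42], [-1.41, 4.55], [0.19, 2.02], [-2.57, 2.57]. Speed limits (rad/s): [2.57, 2.57, 3.14, 3.14, 3.14, 3.14, 3.14].

### API

Orientations are given as a rotation vector (axis times angle).
In Python, from station import monitor, vision, close_job, arm gives the robot as it stands. The module is installed in compiled form; this text tells all that it offers.
- The arm moves only by the tool carry_out, never from a script. Its arguments are lists of equal length, an entry for each row: "delta_pos": the shift along the tool's x, y, z in m, a list of three; "roll": the turn about the tool's z in degrees. A call has 1 to 10 rows; each row is the pose to reach, as a shift and turn from the pose measured when the call began, along the tool's axes at that moment; what a row does not reach only later rows make up. A row lasts 1/12 s, in which the tool goes at most 41.7 mm and 7.16 degrees, less where a joint would pass 70% of its speed; a pose out of reach is approached as far as the arm can. A call with a gripper value outside its range is refused whole. "hand" is the opening, from 0 (shut) to 1 (fully open), set as the call begins (left out, the last holds). The fingers move at their own pace and stop on an object; "force" is the grip in N (left out, the last holds). Time passes only in rows, so rows that repeat a pose let the fingers close. It gives the time, the measured TCP pose, the force and the opening at its end, in the units of the state.
- monitor.state(): the state, without advancing time (a new reading comes with each control period).
- vision.camera(name): name is "scene" or "top" or "wrist"; returns the picture (420x560x3 uint8, red, green, blue); there is no depth.
- vision.camera_params(name): a dict with "K" (3x3 intrinsics, pixels), "dist_coeffs" ([k1, k2, p1, p2, k3] as OpenCV has them; the pictures are not rectified), "xyz" and "rotation" of the camera in the world. Camera axes: x right, y down, z forward; pixel columns grow to the right and rows downward; lengths in m; the calibration is good to about 2 mm. A picture is of the moment at which its call begins: read the wrist's pose just before it. camera_params takes no time and is no camera call; for the wrist camera it gives the pose at the moment of the call.
- close_job(): hands the job in, once; it reports no verdict.
The state is a dict: "time": time; "joint_pos": joint angles; "qd": joint speeds; "joint_efforts": joint torques, N m; "ee_pos": TCP position; "tcp_rot": TCP orientation; "ft_force": force on the tool from outside, world axes, zero at the start; "torque": the same for the moment, N m; "grip_width": finger opening in m.
Only numpy, scipy, OpenCV 4.12 (cv2) and the standard library are available. Lean on these libraries where they do the work, as an engineer would, in place of code of your own. Each camera call takes 0.05 s, during which the arm holds its last target.

### The job

The copper-coloured standard stands at the back of the green rack behind two vials. First clear both vials out of the way by standing them in the grey tray; then take the copper-coloured disc out and set it centred on the round measuring stand, and after that put the silver disc from the tray on the copper one's old mark in the rack. Finally put the two vials back into the rack, each on the very mark where it stood at the start; do not tip a vial over at any time.

Things in the scene. Friction and masses are not known exactly. Their poses are not given: they have to be found in the camera images.
- vial_red: loose white vial with a red ribbed screw cap, round, 24 mm diameter, 48 mm tall, 30 g, upright; the cap is its upper part (about 20 mm). Origin: centre of its underside, z up. Starts on one of the rack's two front marks (left or right, drawn afresh) and must end there again, within about 12 mm.
- vial_blue: loose white vial with a blue ribbed screw cap, otherwise the same as the red one: 24 mm diameter, 48 mm tall, origin at the centre of its underside. Starts on the other front mark and must end there again, within about 12 mm.
- copper_disc: loose copper-coloured cylindrical metal standard, 45 mm diameter, 20 mm tall, about 0.22 kg, lying flat on the rack's rear mark. Origin: centre of its underside, z up.
- silver_disc: loose silver-grey cylindrical metal standard, 40 mm diameter, 26 mm tall, about 0.15 kg, lying flat somewhere in the grey tray. Origin: centre of its underside, z up.
- rack: fixed green rack, 113 mm long (its x, pointing from the front, where the vials are, to the back), 78 mm wide, open at both ends; floor 4 mm thick; side rails 32 mm high, 70 mm free between them. Origin: centre of its underside, z up. White ring marks on the floor: rear (53 mm) at x +8, y 0 mm; two front (31 mm) at x -37, y +18 and -18 mm. The vials stand 10 mm before the copper disc.
- tray: fixed shallow grey tray, 150 mm (its x) by 240 mm (its y), floor 3 mm thick, rim 18 mm high and 3 mm thick. Origin: centre of its underside, z up; its long y axis lies roughly along world x. Empty but for the silver disc.
- stand: fixed round measuring stand: black foot 80 mm in diameter, bright plate 72 mm in diameter on it with a dark ring and a centre dot, its top 14 mm above the origin. Origin: centre of its underside, z up.
Not all that is in view belongs to the job. Leave any turquoise look-alike of the vial_red alone.

How it is judged:
On the way, in this order (a step that is already met when the one before it is completed fails the run):
1. both vials stand upright in the grey tray (x of vial_red in the frame of tray between -0.065 and 0.065 m and y of vial_red in the frame of tray between -0.11 and 0.11 m and z of vial_red in the frame of tray between -0.002 and 0.008 m and angle between each of vial_red, vial_blue's own z axis and vertical below 0.15 rad and x of vial_blue in the frame of tray between -0.065 and 0.065 m and y of vial_blue in the frame of tray between -0.11 and 0.11 m and z of vial_blue in the frame of tray between -0.002 and 0.008 m and distance of copper_disc from where it was at the start of the episode below 0.05 m), for 0.2 s.
2. the copper-coloured disc lies centred on the measuring stand (horizontal distance between copper_disc and stand below 0.014 m and z of copper_disc in the frame of stand between 0.009 and 0.019 m and angle between copper_disc's own z axis and vertical below 0.1 rad), for 0.2 s.
3. the silver disc lies on the rack's rear mark (x of silver_disc in the frame of rack between -0.006 and 0.022 m and y of silver_disc in the frame of rack between -0.014 and 0.014 m and z of silver_disc in the frame of rack between -0.001 and 0.009 m and angle between silver_disc's own z axis and vertical below 0.1 rad), for 0.2 s.
At the end, for the whole second after the job is handed in: The copper-coloured disc lies flat on the measuring stand within 14 mm of its centre; the silver disc lies flat on the rack floor within 14 mm (along and across the rack) of the rear mark's centre; each vial stands upright within 13 mm of where it stood at the start; all four are at rest (all of step 2 and all of step 3 and distance of each of vial_red, vial_blue from where it was at the start of the episode below 0.013 m and angle between each of vial_red, vial_blue's own z axis and vertical below 0.12 rad and linear speed of each of vial_red, vial_blue, copper_disc, silver_disc below 0.02 m/s); the robot touches nothing.
It fails at once if a vial is tipped over (angle between any of vial_red, vial_blue's own z axis and vertical above 0.6 rad).
It also fails if it takes over 109 s, if anything falls off the work surface, if the arm or the gripper's body presses on something with over 40 N, if the wrist force passes 120 N, or if a joint passes its speed limit or range.

## Working session

There is one attempt and no reset: what is moved stays moved. The work goes in short steps, Python scripts to look and compute and a tool call to move; the robot and the scene stay as the last step left them, time stands still between calls to the robot, and variables do not carry over. Pictures are saved under pics/ and viewed, and the job is handed in when it is done.

Besides the shell and the picture viewer there is one more tool, called after "Emit:" as name([rows], argument=value, ...), one row to a line, values as JSON. carry_out: Moves the arm, as the interface text tells. Its arguments: {"type":"object","properties":{"delta_pos":{"type":"array"},"roll":{"type":"array"},"hand":{"type":"number"},"force":{"type":"number"}},"required":["delta_pos","roll"]}

```bash
mkdir -p pics; ls; python3 - <<'E'
from station import monitor, vision, arm
import cv2, numpy as np
s=monitor.state(); print({k:np.round(v,3) for k,v in s.items()})
for n in ["scene","top","wrist"]:
    p=vision.camera_params(n); print(n,{k:np.round(v,4).tolist() for k,v in p.items()})
    cv2.imwrite(f"pics/{n}0.png",vision.camera(n)[:,:,::-1])
print(arm.nose_length)
E
```

```text
pics
{'time': np.float64(0.0), 'joint_pos': array([ 1.508,  0.502, -0.427,  1.551,  0.221,  1.138, -0.21 ]), 'qd': array([-0.   ,  0.   ,  0.001, -0.002, -0.   ,  0.001,  0.001]), 'joint_efforts': array([ 0.0000e+00, -5.6952e+01, -5.8160e+00, -2.8094e+01,  1.1000e-02,
        1.2000e-02, -0.0000e+00]), 'ee_pos': array([ 0.208, -0.615,  0.249]), 'tcp_rot': array([-3.098, -0.509,  0.   ]), 'ft_force': array([-0.367, -0.631, -0.003]), 'torque': array([-0.022,  0.018, -0.02 ]), 'grip_width': np.float64(0.085)}
scene {'K': [[502.8435, 0.0, 286.4889], [0.0, 502.8435, 202.1776], [0.0, 0.0, 1.0]], 'dist_coeffs': [-0.041, 0.0, 0.0, 0.0, 0.0], 'xyz': [0.064, -0.5437, 0.4074], 'rotation': [-1.954, 0.6039, -0.4]}
top {'K': [[537.127, 0.0, 279.6462], [0.0, 537.127, 221.3372], [0.0, 0.0, 1.0]], 'dist_coeffs': [-0.0755, 0.0, 0.0, 0.0, 0.0], 'xyz': [0.4882, 0.0902, 1.0841], 'rotation': [2.203, -2.227, 0.0655]}
wrist {'K': [[326.3307, 0.0, 277.2052], [0.0, 326.3307, 205.8853], [0.0, 0.0, 1.0]], 'dist_coeffs': [0.0194, 0.0, 0.0, 0.0, 0.0], 'xyz': [0.2727, -0.5936, 0.372], 'rotation': [2.3651, -1.6985, -0.2343]}
0.019
```

View pics/top0.png

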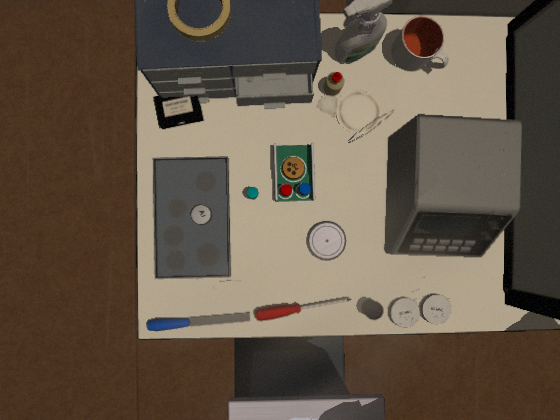

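View pics/scene0.png

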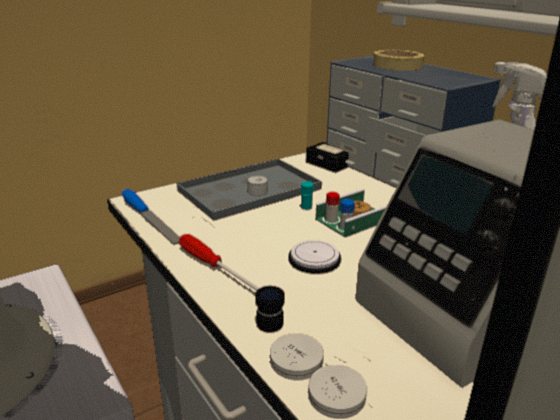

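View pics/wrist0.png

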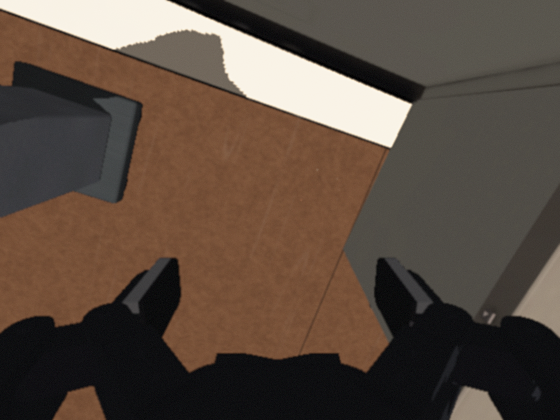

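```bash
cat > h.py <<'E'
import numpy as np, cv2
from scipy.spatial.transform import Rotation as R
from station import monitor, vision
def cam(n):
    p=vision.camera_params(n); return np.array(p["K"]),np.array(p["dist_coeffs"]),np.array(p["xyz"]),R.from_rotvec(p["rotation"]).as_matrix()
def ray(c,px,z):
    K,d,o,M=c
    u=cv2.undistortPoints(np.array(px,float).reshape(-1,1,2),K,d).reshape(-1,2)
    v=np.c_[u,np.ones(len(u))]@M.T
    return o+v*((z-o[2])/v[:,2])[:,None]
def proj(c,P):
    K,d,o,M=c
    return cv2.projectPoints((np.array(P,float).reshape(-1,3)-o)@M,np.zeros(3),np.zeros(3),K,d)[0].reshape(-1,2)
def grab(n,f):
    c=cam(n); im=vision.camera(n)[:,:,::-1].copy(); cv2.imwrite("pics/"+f,im); return c,im
E
python3 - <<'E'
from h import *
im=cv2.imread("pics/top0.png")
cv2.imwrite("pics/c1.png",cv2.resize(im[130:280,235:385],None,fx=4,fy=4,interpolation=cv2.INTER_CUBIC))
cv2.imwrite("pics/c2.png",cv2.resize(im[145:290,140:290],None,fx=4,fy=4,interpolation=cv2.INTER_CUBIC))
c=cam("top")
print(ray(c,[[137,337],[519,120],[387,150],[410,253],[387,250],[505,150],[505,340],[560,310]],0).round(3))
E
```

```text
[[ 0.284  0.341  0.   ]
 [ 0.721 -0.454  0.   ]
 [ 0.658 -0.17   0.   ]
 [ 0.446 -0.214  0.   ]
 [ 0.453 -0.167  0.   ]
 [ 0.658 -0.421  0.   ]
 [ 0.262 -0.414  0.   ]
 [ 0.321 -0.536  0.   ]]
```

View pics/c1.png

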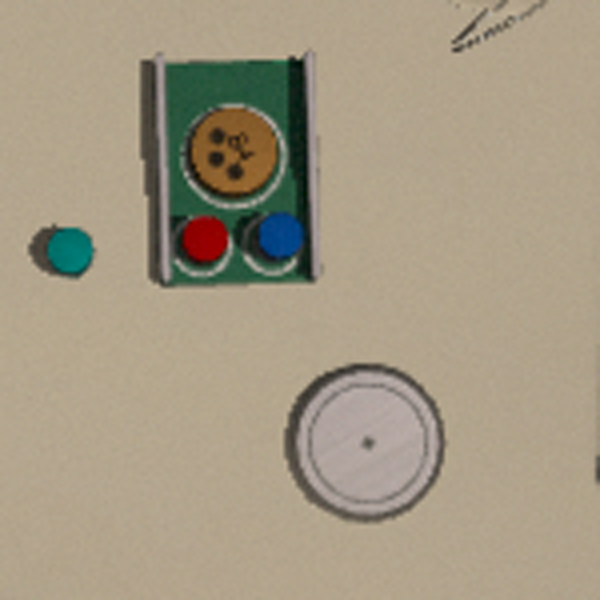

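View pics/c2.png

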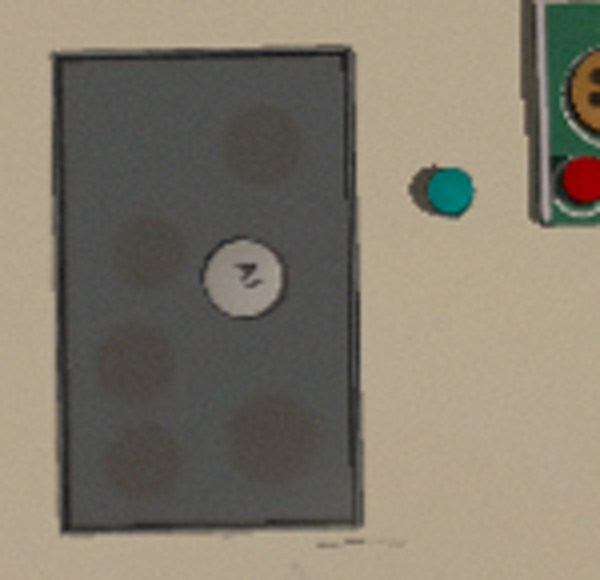

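```bash
python3 - <<'E'
from h import *
c=cam("top")
f=lambda u,ox,oy:[[ox+(a+.5)/4-.5,oy+(b+.5)/4-.5] for a,b in u]
for n,u,z in [("red",(205,239),.052),("blue",(281,236),.052),("cop",(236,151),.024),("stand",(368,442),.014),("turq",(70,250),.048)]:
    print(n,ray(c,f([u],235,130),z).round(4))
r=ray(c,f([(160,54),(165,283),(317,278),(309,52)],235,130),.032);print(r.round(4),r.mean(0), [np.linalg.norm(r[i]-r[i-1]).round(4) for i in range(4)])
d=(r[0]-r[1]+r[3]-r[2]);print("rack yaw",np.degrees(np.arctan2(d[1],d[0])))
print("silver",ray(c,f([(245,277)],140,145),.029).round(4))
r=ray(c,f([(53,52),(352,46),(362,525),(64,532)],140,145),.018);print(r.round(4),r.mean(0), [np.linalg.norm(r[i]-r[i-1]).round(4) for i in range(4)])
M=R.from_rotvec(monitor.state()["tcp_rot"]).as_matrix();print(M.round(3))
E
```

```text
red [[0.5739 0.0407 0.052 ]]
blue [[0.575  0.0039 0.052 ]]
cop [[0.6198 0.0234 0.024 ]]
stand [[ 0.4747 -0.0416  0.014 ]]
turq [[0.5694 0.1057 0.048 ]]
[[ 0.6671  0.0608  0.032 ]
 [ 0.5541  0.0596  0.032 ]
 [ 0.5559 -0.0152  0.032 ]
 [ 0.6677 -0.0128  0.032 ]] [0.6111839  0.02308791 0.032     ] [np.float64(0.0736), np.float64(0.113), np.float64(0.0748), np.float64(0.1119)]
rack yaw 0.9292045798349399
silver [[0.5292 0.2068 0.029 ]]
[[0.6424 0.3027 0.018 ]
 [0.644  0.1542 0.018 ]
 [0.4063 0.1514 0.018 ]
 [0.4045 0.2985 0.018 ]] [0.52431742 0.22669461 0.018     ] [np.float64(0.2379), np.float64(0.1484), np.float64(0.2377), np.float64(0.1471)]
[[ 0.947  0.32  -0.   ]
 [ 0.32  -0.947  0.001]
 [ 0.    -0.001 -1.   ]]
```

Emit:
carry_out([
  [0.013, -0.023, -0.005],
  [0.026, -0.045, -0.01],
  [0.039, -0.068, -0.015],
  [0.052, -0.09, -0.02],
  [0.066, -0.113, -0.025],
  [0.079, -0.136, -0.03],
  [0.092, -0.158, -0.035],
  [0.105, -0.181, -0.04],
  [0.118, -0.203, -0.045],
  [0.131, -0.226, -0.05],
], roll=[0, 0, 0, 0, 0, 0, 0, 0, 0, 0])

```text
time: 0.98
ee_pos: [0.2597, -0.358, 0.2998]
tcp_rot: [-3.098, -0.509, 0.001]
ft_force: [0.2, -0.4, 0.5]
grip_width: 0.0854
```

```bash
cat > go.py <<'E'
# go.py x y z psi_deg n : print rows (linear) to world target
import sys; from h import *
x,y,z,psi,n=map(float,sys.argv[1:6]); n=int(n)
s=monitor.state(); M=R.from_rotvec(s["tcp_rot"]).as_matrix()
d=M.T@(np.array([x,y,z])-s["ee_pos"]); cur=np.degrees(np.arctan2(M[1,0],M[0,0])); r=(cur-psi+180)%360-180
print("t",round(float(s["time"]),2),"pos",s["ee_pos"].round(4),"psi",cur.round(2),"tilt",np.degrees(np.arccos(-M[2,2])).round(2),"F",s["ft_force"].round(1),"w",round(float(s["grip_width"]),4),"j7",s["joint_pos"][6].round(2))
print(d.round(4).tolist(),r.round(2),"dist",np.linalg.norm(d).round(3))
print(str([[round(float(v)*k/n,4) for v in d] for k in range(1,n+1)]).replace(" ","")); print(str([round(float(r)*k/n,1) for k in range(1,n+1)]).replace(" ",""))
E
python3 go.py 0.40 0.0 0.30 90 10
```

```text
t 0.98 pos [ 0.2597 -0.358   0.2998] psi 18.67 tilt 0.1 F [ 0.2 -0.4  0.5] w 0.0854 j7 -0.4
[0.2475, -0.2943, 0.0003] -71.33 dist 0.385
[[0.0248,-0.0294,0.0],[0.0495,-0.0589,0.0001],[0.0743,-0.0883,0.0001],[0.099,-0.1177,0.0001],[0.1238,-0.1471,0.0002],[0.1485,-0.1766,0.0002],[0.1733,-0.206,0.0002],[0.198,-0.2354,0.0003],[0.2228,-0.2648,0.0003],[0.2475,-0.2943,0.0003]]
[-7.1,-14.3,-21.4,-28.5,-35.7,-42.8,-49.9,-57.1,-64.2,-71.3]
```

Emit:
carry_out([
  [0.025, -0.029, 0],
  [0.05, -0.059, 0],
  [0.074, -0.088, 0],
  [0.099, -0.118, 0],
  [0.124, -0.147, 0],
  [0.149, -0.177, 0],
  [0.173, -0.206, 0],
  [0.198, -0.235, 0],
  [0.223, -0.265, 0],
  [0.248, -0.294, 0],
], roll=[-7.1, -14.2, -21.3, -28.4, -35.5, -42.6, -49.9, -57.0, -64.2, -71.3])

```text
time: 1.82
ee_pos: [0.4005, 0.0018, 0.3005]
tcp_rot: [2.216, 2.226, -0.0]
ft_force: [0.1, -0.0, -0.8]
grip_width: 0.0855
```

```bash
python3 go.py 0.53 0.0 0.25 90 6
```

```text
t 1.82 pos [0.4005 0.0018 0.3005] psi 90.26 tilt 0.01 F [ 0.1 -0.  -0.8] w 0.0855 j7 -0.02
[-0.0024, 0.1295, 0.0505] 0.26 dist 0.139
[[-0.0004,0.0216,0.0084],[-0.0008,0.0432,0.0168],[-0.0012,0.0647,0.0253],[-0.0016,0.0863,0.0337],[-0.002,0.1079,0.0421],[-0.0024,0.1295,0.0505]]
[0.0,0.1,0.1,0.2,0.2,0.3]
```

Emit:
carry_out([
  [-0.006, 0.022, 0.008],
  [-0.012, 0.044, 0.016],
  [-0.018, 0.066, 0.024],
  [-0.024, 0.088, 0.032],
  [-0.03, 0.11, 0.04],
  [-0.037, 0.132, 0.048],
  [-0.043, 0.155, 0.056],
  [-0.05, 0.175, 0.065],
  [-0.05, 0.175, 0.065],
], roll=[0, 0, 0, 0.1, 0.1, 0.2, 0.2, 0.3, 0.3])

```text
time: 2.57
ee_pos: [0.5778, -0.0494, 0.233]
tcp_rot: [-2.224, -2.216, 0.0]
ft_force: [-0.5, -0.6, 0.9]
grip_width: 0.0853
```

```bash
python3 - <<'E'
from h import *
c,im=grab("wrist","w1.png"); import pickle; pickle.dump(c,open("w1.pkl","wb")); print(c[2],monitor.state()["ee_pos"])
print(proj(c,[[.574,.041,.052],[.575,.0045,.052],[.62,.0235,.024],[.4747,-.0416,.014]]).round(1))
E
```

```text
[0.57826756 0.01874161 0.35571255] [ 0.57620615 -0.04816815  0.23374539]
[[272.3  88.2]
 [273.8 131. ]
 [320.2 109.3]
 [179.5 174.3]]
```

View pics/w1.png

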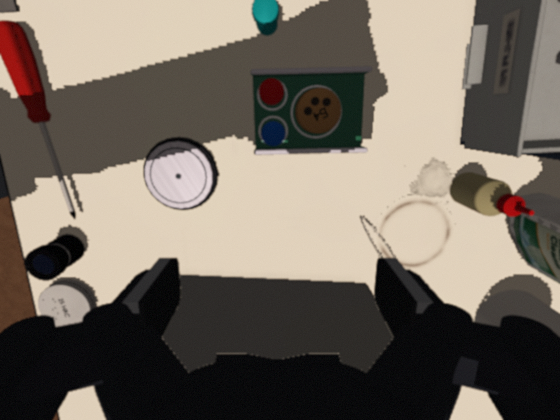

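```bash
python3 - <<'E'
from h import *
im=cv2.imread("pics/w1.png")
cv2.imwrite("pics/w1c.png",cv2.resize(im[60:160,240:380],None,fx=5,fy=5,interpolation=cv2.INTER_CUBIC))
E
```

```text
(no output)
```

View pics/w1c.png

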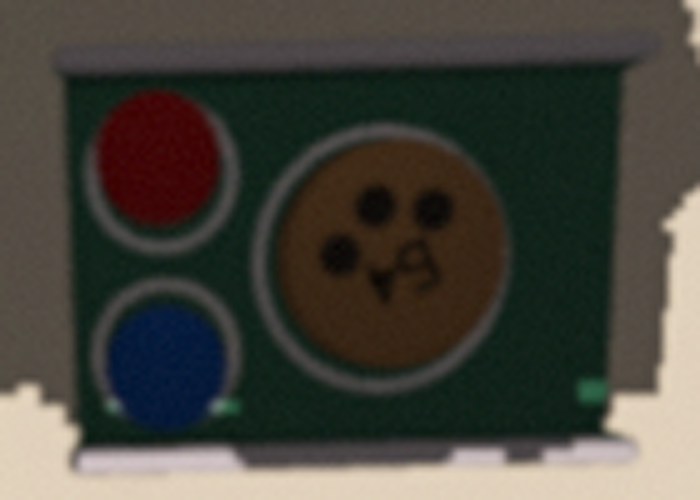

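```bash
python3 go.py 0.574 0.039 0.12 90 7
```

```text
t 2.62 pos [ 0.5762 -0.0482  0.2337] psi 89.87 tilt 0.16 F [-0.6  1.3  0.5] w 0.0856 j7 -0.33
[0.087, -0.0021, 0.1139] -0.13 dist 0.143
[[0.0124,-0.0003,0.0163],[0.0249,-0.0006,0.0325],[0.0373,-0.0009,0.0488],[0.0497,-0.0012,0.0651],[0.0621,-0.0015,0.0813],[0.0746,-0.0018,0.0976],[0.087,-0.0021,0.1139]]
[-0.0,-0.0,-0.1,-0.1,-0.1,-0.1,-0.1]
```

Emit:
carry_out([
  [0.015, 0, 0.016],
  [0.03, -0.001, 0.033],
  [0.045, -0.001, 0.05],
  [0.06, -0.001, 0.066],
  [0.075, -0.002, 0.083],
  [0.087, -0.002, 0.1],
  [0.087, -0.002, 0.114],
  [0.087, -0.002, 0.114],
  [0.087, -0.002, 0.114],
], roll=[0, 0, 0, 0, 0, 0, 0, 0, 0])

```text
time: 3.37
ee_pos: [0.5734, 0.0381, 0.1196]
tcp_rot: [-2.222, -2.216, 0.003]
ft_force: [0.8, -0.7, 0.4]
grip_width: 0.0854
```

```bash
python3 go.py 0.574 0.039 0.051 90 6;python3 -c "
from h import *
c,im=grab('wrist','w2.png');print(proj(c,[[.574,.041,.052],[.575,.0045,.052],[.62,.0235,.024]]).round(1))"
```

```text
t 3.37 pos [0.5734 0.0381 0.1196] psi 89.86 tilt 0.22 F [ 0.8 -0.7  0.4] w 0.0854 j7 -0.59
[0.0009, 0.0008, 0.0686] -0.14 dist 0.069
[[0.0001,0.0001,0.0114],[0.0003,0.0003,0.0229],[0.0004,0.0004,0.0343],[0.0006,0.0005,0.0457],[0.0007,0.0007,0.0572],[0.0009,0.0008,0.0686]]
[-0.0,-0.0,-0.1,-0.1,-0.1,-0.1]
[[278.2 224.8]
 [279.9 278.4]
 [343.  235.2]]
```

View pics/w2.png

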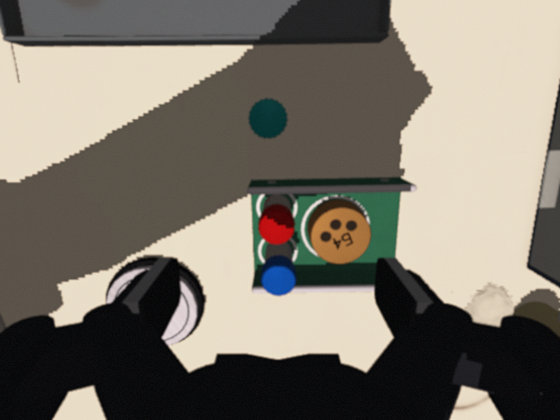

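Emit:
carry_out([
  [0.001, 0.001, 0.011],
  [0.001, 0.001, 0.023],
  [0.001, 0.001, 0.034],
  [0.001, 0.001, 0.046],
  [0.001, 0.001, 0.057],
  [0.001, 0.001, 0.069],
  [0.001, 0.001, 0.069],
  [0.001, 0.001, 0.069],
  [0.001, 0.001, 0.069],
], roll=[0, 0, 0, 0, 0, 0, 0, 0, 0])

```text
time: 4.17
ee_pos: [0.5753, 0.0394, 0.0514]
tcp_rot: [-2.223, -2.217, 0.001]
ft_force: [-0.3, 0.4, 0.2]
grip_width: 0.0855
```

Emit:
carry_out([
  [0, 0, 0],
  [0, 0, 0],
  [0, 0, 0],
  [0, 0, 0],
  [0, 0, 0],
  [0, 0, 0],
  [0, 0, 0],
  [0, 0, 0],
  [0, 0, 0],
  [0, 0, 0],
], roll=[0, 0, 0, 0, 0, 0, 0, 0, 0, 0], hand=0, force=25)

```text
time: 5.0
ee_pos: [0.5755, 0.0393, 0.0516]
tcp_rot: [-2.223, -2.217, 0.001]
ft_force: [-0.1, -0.3, 2.3]
grip_width: 0.0227
```

```bash
python3 go.py 0.610 0.227 0.12 90 10;python3 -c "
from h import *
c,im=grab('wrist','w3.png')"
```

```text
t 5.0 pos [0.5755 0.0393 0.0516] psi 89.83 tilt 0.12 F [-0.1 -0.3  2.3] w 0.0227 j7 -0.65
[0.1878, 0.0338, -0.0682] -0.17 dist 0.203
[[0.0188,0.0034,-0.0068],[0.0376,0.0068,-0.0136],[0.0563,0.0101,-0.0205],[0.0751,0.0135,-0.0273],[0.0939,0.0169,-0.0341],[0.1127,0.0203,-0.0409],[0.1315,0.0237,-0.0478],[0.1503,0.0271,-0.0546],[0.169,0.0304,-0.0614],[0.1878,0.0338,-0.0682]]
[-0.0,-0.0,-0.1,-0.1,-0.1,-0.1,-0.1,-0.1,-0.2,-0.2]
```

View pics/w3.png

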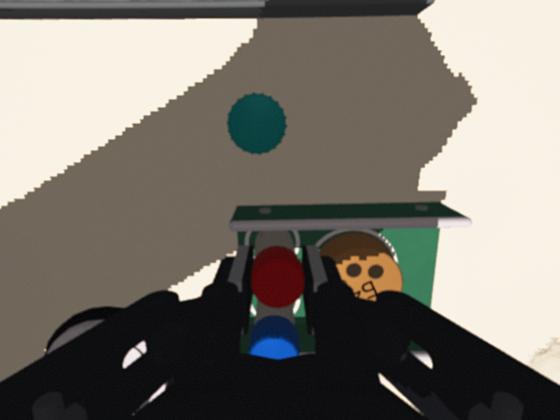

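Emit:
carry_out([
  [0, 0, -0.005],
  [0, 0, -0.015],
  [0, 0, -0.03],
  [0, 0, -0.045],
  [0, 0, -0.06],
  [0, 0, -0.075],
  [0, 0, -0.085],
  [0, 0, -0.09],
  [0, 0, -0.09],
  [0, 0, -0.09],
], roll=[0, 0, 0, 0, 0, 0, 0, 0, 0, 0])

```text
time: 5.88
ee_pos: [0.5756, 0.0389, 0.1417]
tcp_rot: [-2.224, -2.217, 0.001]
ft_force: [0.2, 0.3, -0.6]
grip_width: 0.0227
```

Emit:
carry_out([
  [0.01, 0.002, 0],
  [0.03, 0.006, 0],
  [0.055, 0.01, 0],
  [0.08, 0.015, 0],
  [0.105, 0.02, 0],
  [0.13, 0.024, 0],
  [0.155, 0.029, 0],
  [0.175, 0.033, 0],
  [0.188, 0.035, 0],
  [0.188, 0.035, 0],
], roll=[0, 0, 0, 0, 0, 0, 0, 0, 0, 0])

```text
time: 6.72
ee_pos: [0.6098, 0.2318, 0.1413]
tcp_rot: [-2.216, -2.22, -0.001]
ft_force: [-0.0, 0.3, -0.1]
grip_width: 0.0226
```

```bash
python3 go.py 0.610 0.227 0.0525 90 8;python3 -c "
from h import *
c,im=grab('wrist','w4.png')"
```

```text
t 6.72 pos [0.6098 0.2318 0.1413] psi 90.11 tilt 0.26 F [-0.   0.3 -0.1] w 0.0226 j7 -0.83
[-0.0052, 0.0004, 0.0887] 0.11 dist 0.089
[[-0.0006,0.0001,0.0111],[-0.0013,0.0001,0.0222],[-0.0019,0.0002,0.0333],[-0.0026,0.0002,0.0444],[-0.0032,0.0003,0.0555],[-0.0039,0.0003,0.0666],[-0.0045,0.0004,0.0776],[-0.0052,0.0004,0.0887]]
[0.0,0.0,0.0,0.1,0.1,0.1,0.1,0.1]
```

View pics/w4.png

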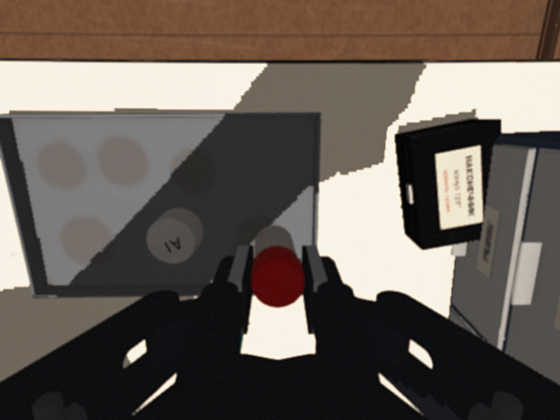

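Emit:
carry_out([
  [-0.002, 0, 0.012],
  [-0.004, 0, 0.027],
  [-0.005, 0, 0.042],
  [-0.005, 0, 0.057],
  [-0.005, 0, 0.07],
  [-0.005, 0, 0.08],
  [-0.005, 0, 0.086],
  [-0.005, 0, 0.0895],
  [-0.005, 0, 0.0895],
  [-0.005, 0, 0.0895],
], roll=[0, 0, 0, 0, 0, 0, 0, 0, 0, 0])

```text
time: 7.6
ee_pos: [0.6101, 0.2246, 0.0519]
tcp_rot: [-2.219, -2.22, 0.0]
ft_force: [0.6, -0.7, 1.2]
grip_width: 0.0227
```

```bash
python3 go.py 0.610 0.227 0.0515 90 1
```

```text
t 7.6 pos [0.6101 0.2246 0.0519] psi 90.02 tilt 0.17 F [ 0.6 -0.7  1.2] w 0.0227 j7 -0.89
[0.0024, -0.0001, 0.0004] 0.02 dist 0.002
[[0.0024,-0.0001,0.0004]]
[0.0]
```

Lower one more mm, then release.

Emit:
carry_out([
  [0, 0, 0.001],
  [0, 0, 0.001],
  [0, 0, 0.001],
], roll=[0, 0, 0])

```text
time: 7.85
ee_pos: [0.6104, 0.2248, 0.0512]
tcp_rot: [-2.219, -2.22, -0.001]
ft_force: [-0.5, 0.4, -1.9]
grip_width: 0.0228
```

Emit:
carry_out([
  [0, 0, 0],
  [0, 0, 0],
  [0, 0, 0],
  [0, 0, 0],
  [0, 0, 0],
  [0, 0, 0],
  [0, 0, 0],
  [0, 0, 0],
], roll=[0, 0, 0, 0, 0, 0, 0, 0], hand=0.8)

```text
time: 8.52
ee_pos: [0.6104, 0.2248, 0.0512]
tcp_rot: [-2.219, -2.22, -0.001]
ft_force: [-0.6, -0.7, -0.3]
grip_width: 0.068
```

Emit:
carry_out([
  [0, 0, -0.01],
  [0, 0, -0.025],
  [0, 0, -0.04],
  [0, 0, -0.055],
  [0, 0, -0.07],
  [0, 0, -0.085],
  [0, 0, -0.095],
  [0, 0, -0.095],
], roll=[0, 0, 0, 0, 0, 0, 0, 0])

```text
time: 9.18
ee_pos: [0.6121, 0.2254, 0.1497]
tcp_rot: [-2.221, -2.221, -0.007]
ft_force: [-0.1, 0.6, -0.0]
grip_width: 0.0686
```

```bash
python3 go.py 0.575 0.0035 0.14 90 9;python3 -c "
from h import *
c,im=grab('wrist','w5.png');print(proj(c,[[.61,.2265,.051]]))"
```

```text
t 9.18 pos [0.6121 0.2254 0.1497] psi 90.01 tilt 0.27 F [-0.1  0.6 -0. ] w 0.0686 j7 -0.82
[-0.222, -0.0372, 0.0088] 0.01 dist 0.225
[[-0.0247,-0.0041,0.001],[-0.0493,-0.0083,0.002],[-0.074,-0.0124,0.0029],[-0.0987,-0.0165,0.0039],[-0.1233,-0.0207,0.0049],[-0.148,-0.0248,0.0059],[-0.1726,-0.0289,0.0068],[-0.1973,-0.0331,0.0078],[-0.222,-0.0372,0.0088]]
[0.0,0.0,0.0,0.0,0.0,0.0,0.0,0.0,0.0]
[[273.46879601 213.37032282]]
```

View pics/w5.png

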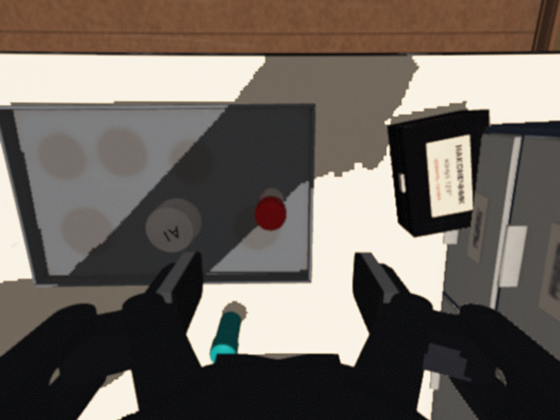

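Emit:
carry_out([
  [-0.025, -0.004, 0.001],
  [-0.05, -0.008, 0.002],
  [-0.075, -0.012, 0.003],
  [-0.1, -0.017, 0.004],
  [-0.125, -0.021, 0.005],
  [-0.15, -0.025, 0.006],
  [-0.175, -0.029, 0.007],
  [-0.2, -0.033, 0.008],
  [-0.222, -0.037, 0.009],
  [-0.222, -0.037, 0.009],
], roll=[0, 0, 0, 0, 0, 0, 0, 0, 0, 0])

```text
time: 10.07
ee_pos: [0.5729, -0.0041, 0.1363]
tcp_rot: [-2.228, -2.213, 0.005]
ft_force: [-0.5, -0.6, -0.6]
grip_width: 0.0684
```

```bash
python3 go.py 0.575 0.0035 0.0515 90 8
```

```text
t 10.07 pos [ 0.5729 -0.0041  0.1363] psi 89.59 tilt 0.18 F [-0.5 -0.6 -0.6] w 0.0684 j7 -0.5
[0.0077, 0.0023, 0.0848] -0.41 dist 0.085
[[0.001,0.0003,0.0106],[0.0019,0.0006,0.0212],[0.0029,0.0009,0.0318],[0.0039,0.0012,0.0424],[0.0048,0.0015,0.053],[0.0058,0.0018,0.0636],[0.0067,0.0021,0.0742],[0.0077,0.0023,0.0848]]
[-0.1,-0.1,-0.2,-0.2,-0.3,-0.3,-0.4,-0.4]
```

Emit:
carry_out([
  [0.004, 0.001, 0.01],
  [0.007, 0.002, 0.02],
  [0.007, 0.002, 0.03],
  [0.007, 0.002, 0.04],
  [0.007, 0.002, 0.04],
  [0.007, 0.002, 0.04],
], roll=[-0.2, -0.4, -0.4, -0.4, -0.4, -0.4])

```text
time: 10.57
ee_pos: [0.574, 0.0041, 0.0951]
tcp_rot: [-2.217, -2.221, 0.006]
ft_force: [0.9, -0.3, -1.8]
grip_width: 0.0683
```

```bash
python3 go.py 0.575 0.0035 0.0515 90 4;python3 -c "
from h import *
c,im=grab('wrist','w6.png');print(proj(c,[[.575,.0035,.052]]))"
```

```text
t 10.57 pos [0.574  0.0041 0.0951] psi 90.1 tilt 0.3 F [ 0.9 -0.3 -1.8] w 0.0683 j7 -0.55
[-0.0005, 0.0012, 0.0436] 0.1 dist 0.044
[[-0.0001,0.0003,0.0109],[-0.0003,0.0006,0.0218],[-0.0004,0.0009,0.0327],[-0.0005,0.0012,0.0436]]
[0.0,0.1,0.1,0.1]
[[279.18933644 245.38027587]]
```

View pics/w6.png

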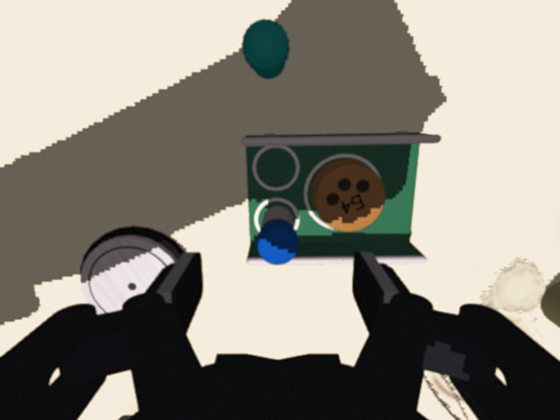

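Blue cap at (278,243), as predicted.

Emit:
carry_out([
  [0, 0.001, 0.011],
  [0, 0.001, 0.022],
  [0, 0.001, 0.033],
  [0, 0.001, 0.0435],
  [0, 0.001, 0.0435],
  [0, 0.001, 0.0435],
], roll=[0, 0, 0, 0, 0, 0])

```text
time: 11.12
ee_pos: [0.5746, 0.0039, 0.0512]
tcp_rot: [-2.217, -2.22, 0.007]
ft_force: [-0.2, -0.0, 0.3]
grip_width: 0.0687
```

Emit:
carry_out([
  [0, 0, 0],
  [0, 0, 0],
  [0, 0, 0],
  [0, 0, 0],
  [0, 0, 0],
  [0, 0, 0],
  [0, 0, 0],
  [0, 0, 0],
  [0, 0, 0],
], roll=[0, 0, 0, 0, 0, 0, 0, 0, 0], hand=0, force=25)

```text
time: 11.87
ee_pos: [0.5749, 0.0039, 0.0516]
tcp_rot: [-2.217, -2.221, 0.006]
ft_force: [-0.4, -0.8, 4.8]
grip_width: 0.0221
```

Emit:
carry_out([
  [0, 0, -0.005],
  [0, 0, -0.015],
  [0, 0, -0.03],
  [0, 0, -0.045],
  [0, 0, -0.06],
  [0, 0, -0.075],
  [0, 0, -0.085],
  [0, 0, -0.09],
  [0, 0, -0.09],
  [0, 0, -0.09],
], roll=[0, 0, 0, 0, 0, 0, 0, 0, 0, 0])

```text
time: 12.7
ee_pos: [0.5753, 0.0036, 0.1417]
tcp_rot: [-2.218, -2.221, 0.006]
ft_force: [-0.3, 0.4, 0.3]
grip_width: 0.0224
```

```bash
python3 go.py 0.450 0.227 0.1405 90 10
```

```text
t 12.7 pos [0.5753 0.0036 0.1417] psi 90.07 tilt 0.29 F [-0.3  0.4  0.3] w 0.0224 j7 -0.5
[0.2235, -0.1251, 0.0017] 0.07 dist 0.256
[[0.0224,-0.0125,0.0002],[0.0447,-0.025,0.0003],[0.0671,-0.0375,0.0005],[0.0894,-0.05,0.0007],[0.1118,-0.0625,0.0008],[0.1341,-0.075,0.001],[0.1565,-0.0875,0.0012],[0.1788,-0.1001,0.0013],[0.2012,-0.1126,0.0015],[0.2235,-0.1251,0.0017]]
[0.0,0.0,0.0,0.0,0.0,0.0,0.0,0.1,0.1,0.1]
```

Emit:
carry_out([
  [0.01, -0.006, 0],
  [0.03, -0.017, 0],
  [0.06, -0.034, 0],
  [0.09, -0.05, 0],
  [0.12, -0.067, 0],
  [0.15, -0.084, 0],
  [0.18, -0.101, 0],
  [0.205, -0.115, 0],
  [0.223, -0.125, 0],
  [0.223, -0.125, 0],
], roll=[0, 0, 0, 0, 0, 0, 0, 0, 0, 0])

```text
time: 13.53
ee_pos: [0.4456, 0.232, 0.142]
tcp_rot: [-2.206, -2.228, 0.006]
ft_force: [0.3, 0.2, -1.0]
grip_width: 0.0227
```

```bash
python3 go.py 0.450 0.227 0.051 90 2
```

```text
t 13.53 pos [0.4456 0.232  0.142 ] psi 90.56 tilt 0.41 F [ 0.3  0.2 -1. ] w 0.0227 j7 -0.98
[-0.0052, 0.005, 0.091] 0.56 dist 0.091
[[-0.0026,0.0025,0.0455],[-0.0052,0.005,0.091]]
[0.3,0.6]
```

Emit:
carry_out([
  [-0.002, 0.002, 0.012],
  [-0.004, 0.004, 0.027],
  [-0.005, 0.005, 0.042],
  [-0.005, 0.005, 0.057],
  [-0.005, 0.005, 0.07],
  [-0.005, 0.005, 0.08],
  [-0.005, 0.005, 0.086],
  [-0.005, 0.005, 0.09],
  [-0.005, 0.005, 0.091],
  [-0.005, 0.005, 0.091],
], roll=[0.2, 0.4, 0.6, 0.6, 0.6, 0.6, 0.6, 0.6, 0.6, 0.6])

```text
time: 14.37
ee_pos: [0.4499, 0.2273, 0.051]
tcp_rot: [-2.218, -2.216, 0.006]
ft_force: [-0.1, 0.1, -0.7]
grip_width: 0.0226
```

```bash
python3 go.py 0.450 0.227 0.051 90 2
```

```text
t 14.37 pos [0.4499 0.2273 0.051 ] psi 89.97 tilt 0.42 F [-0.1  0.1 -0.7] w 0.0226 j7 -1.1
[-0.0003, 0.0001, -0.0] -0.03 dist 0.0
[[-0.0001,0.0,-0.0],[-0.0003,0.0001,-0.0]]
[-0.0,-0.0]
```

Emit:
carry_out([
  [0, 0, 0],
  [0, 0, 0],
  [0, 0, 0],
  [0, 0, 0],
  [0, 0, 0],
  [0, 0, 0],
  [0, 0, 0],
  [0, 0, 0],
], roll=[0, 0, 0, 0, 0, 0, 0, 0], hand=0.8)

```text
time: 15.03
ee_pos: [0.45, 0.2273, 0.051]
tcp_rot: [-2.218, -2.216, 0.006]
ft_force: [-0.2, 0.0, -0.3]
grip_width: 0.0684
```

Emit:
carry_out([
  [0, 0, -0.01],
  [0, 0, -0.025],
  [0, 0, -0.04],
  [0, 0, -0.055],
  [0, 0, -0.07],
  [0, 0, -0.085],
  [0, 0, -0.095],
  [0, 0, -0.095],
], roll=[0, 0, 0, 0, 0, 0, 0, 0])

```text
time: 15.7
ee_pos: [0.4519, 0.2279, 0.1484]
tcp_rot: [-2.219, -2.218, 0.0]
ft_force: [0.7, 0.5, 0.2]
grip_width: 0.0685
```

```bash
python3 go.py 0.620 0.0225 0.14 90 9;python3 -c "
from h import *
c,im=grab('wrist','w7.png')
c,im=grab('top','t7.png')
cv2.imwrite('pics/t7c.png',cv2.resize(im[130:290,140:350],None,fx=3.5,fy=3.5,interpolation=cv2.INTER_CUBIC))"
```

```text
t 15.7 pos [0.4519 0.2279 0.1484] psi 89.96 tilt 0.25 F [0.7 0.5 0.2] w 0.0685 j7 -0.97
[-0.2054, 0.1683, 0.0072] -0.04 dist 0.266
[[-0.0228,0.0187,0.0008],[-0.0456,0.0374,0.0016],[-0.0685,0.0561,0.0024],[-0.0913,0.0748,0.0032],[-0.1141,0.0935,0.004],[-0.1369,0.1122,0.0048],[-0.1597,0.1309,0.0056],[-0.1825,0.1496,0.0064],[-0.2054,0.1683,0.0072]]
[-0.0,-0.0,-0.0,-0.0,-0.0,-0.0,-0.0,-0.0,-0.0]
```

View pics/w7.png

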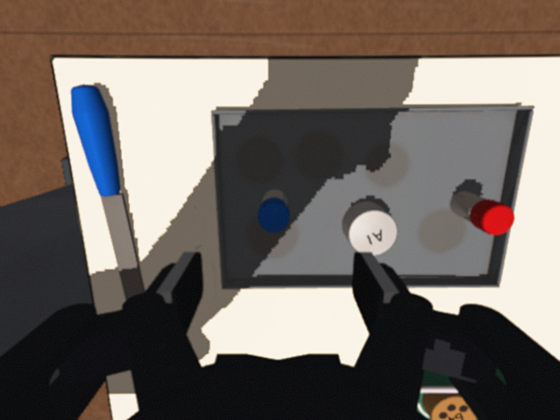

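View pics/t7c.png

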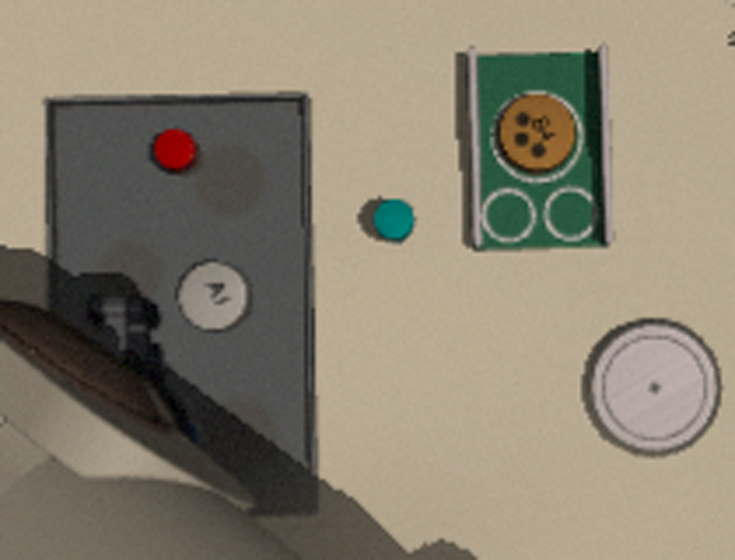

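```bash
python3 -c "
from h import *
c=cam('top')
f=lambda a,b:[140+(a+.5)/3.5-.5,130+(b+.5)/3.5-.5]
print(ray(c,[f(509,215),f(570,214),f(537,136)],.004).round(4)); print(ray(c,[f(538,131)],.024).round(4), ray(c,[f(655,387)],.014).round(4))"
```

```text
[[0.5745 0.04   0.004 ]
 [0.5747 0.0048 0.004 ]
 [0.62   0.0233 0.004 ]]
[[0.6204 0.0239 0.024 ]] [[ 0.4745 -0.0419  0.014 ]]
```

Emit:
carry_out([
  [-0.023, 0.019, 0],
  [-0.046, 0.038, 0],
  [-0.069, 0.056, 0],
  [-0.091, 0.075, 0],
  [-0.114, 0.094, 0],
  [-0.137, 0.112, 0],
  [-0.16, 0.131, 0],
  [-0.183, 0.15, 0],
  [-0.205, 0.168, 0],
  [-0.205, 0.168, 0],
], roll=[0, 0, 0, 0, 0, 0, 0, 0, 0, 0])

```text
time: 16.63
ee_pos: [0.6214, 0.0142, 0.1428]
tcp_rot: [-2.23, -2.208, 0.009]
ft_force: [0.4, -0.6, -0.3]
grip_width: 0.0682
```

Emit:
carry_out([
  [0, 0, 0.01],
  [0, 0, 0.02],
  [0, 0, 0.03],
  [0, 0, 0.04],
  [0, 0, 0.04],
  [0, 0, 0.04],
], roll=[0, 0, 0, 0, 0, 0], hand=1)

```text
time: 17.13
ee_pos: [0.62, 0.0151, 0.1017]
tcp_rot: [-2.227, -2.209, 0.011]
ft_force: [0.5, -0.7, -0.5]
grip_width: 0.0857
```

```bash
python3 go.py 0.620 0.0225 0.027 90 6;python3 -c "
from h import *
c,im=grab('wrist','w8.png');print(proj(c,[[.62,.0225,.024]]))"
```

```text
t 17.13 pos [0.62   0.0151 0.1017] psi 89.55 tilt 0.5 F [ 0.5 -0.7 -0.5] w 0.0857 j7 -0.55
[0.0075, 0.0006, 0.0747] -0.45 dist 0.075
[[0.0012,0.0001,0.0124],[0.0025,0.0002,0.0249],[0.0037,0.0003,0.0373],[0.005,0.0004,0.0498],[0.0062,0.0005,0.0622],[0.0075,0.0006,0.0747]]
[-0.1,-0.2,-0.2,-0.3,-0.4,-0.5]
[[277.87788917 212.8705036 ]]
```

View pics/w8.png

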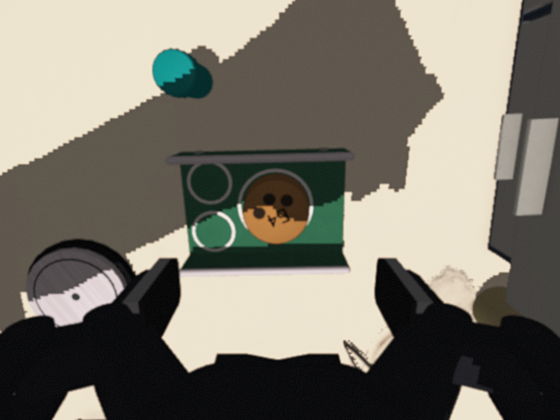

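Emit:
carry_out([
  [0.003, 0, 0.012],
  [0.006, 0, 0.025],
  [0.009, 0, 0.037],
  [0.009, 0, 0.049],
  [0.009, 0, 0.059],
  [0.009, 0, 0.067],
  [0.009, 0, 0.072],
  [0.009, 0, 0.074],
  [0.009, 0, 0.074],
], roll=[0, -0.2, -0.4, -0.4, -0.4, -0.4, -0.4, -0.4, -0.4])

```text
time: 17.93
ee_pos: [0.6201, 0.0238, 0.028]
tcp_rot: [-2.22, -2.217, 0.01]
ft_force: [-0.4, 0.5, 0.4]
grip_width: 0.0856
```

Emit:
carry_out([
  [0, 0, 0],
  [0, 0, 0],
  [0, 0, 0],
  [0, 0, 0],
  [0, 0, 0],
  [0, 0, 0],
  [0, 0, 0],
  [0, 0, 0],
  [0, 0, 0],
], roll=[0, 0, 0, 0, 0, 0, 0, 0, 0], hand=0, force=45)

```text
time: 18.68
ee_pos: [0.6204, 0.0239, 0.0289]
tcp_rot: [-2.22, -2.217, 0.01]
ft_force: [-2.8, -0.8, 6.2]
grip_width: 0.0431
```

```bash
python3 go.py 0.62 0.024 0.027 90 1;python3 -c "
from h import *
c,im=grab('wrist','w9.png')"
```

```text
t 18.68 pos [0.6204 0.0239 0.0289] psi 89.91 tilt 0.41 F [-2.8 -0.8  6.2] w 0.0431 j7 -0.61
[0.0001, -0.0004, 0.0019] -0.09 dist 0.002
[[0.0001,-0.0004,0.0019]]
[-0.1]
```

View pics/w9.png

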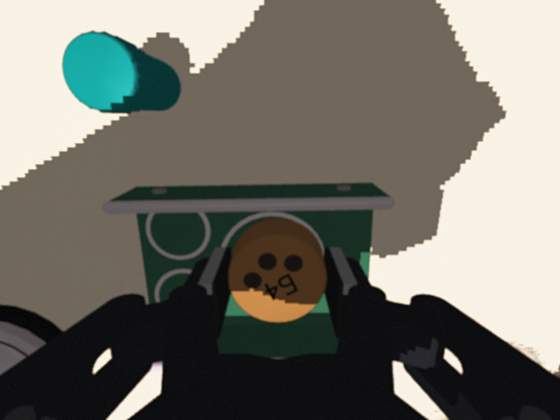

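Emit:
carry_out([
  [0, 0, -0.004],
  [0, 0, -0.012],
  [0, 0, -0.025],
  [0, 0, -0.04],
  [0, 0, -0.055],
  [0, 0, -0.065],
  [0, 0, -0.07],
  [0, 0, -0.07],
  [0, 0, -0.07],
], roll=[0, 0, 0, 0, 0, 0, 0, 0, 0])

```text
time: 19.48
ee_pos: [0.621, 0.0237, 0.0992]
tcp_rot: [-2.221, -2.217, 0.009]
ft_force: [0.1, -0.7, -2.7]
grip_width: 0.0432
```

```bash
python3 go.py 0.4745 -0.042 0.095 90 9;python3 -c "
from h import *
c,im=grab('wrist','w10.png')"
```

```text
t 19.48 pos [0.621  0.0237 0.0992] psi 89.9 tilt 0.38 F [ 0.1 -0.7 -2.7] w 0.0432 j7 -0.56
[-0.0659, -0.1464, 0.0053] -0.1 dist 0.161
[[-0.0073,-0.0163,0.0006],[-0.0146,-0.0325,0.0012],[-0.022,-0.0488,0.0018],[-0.0293,-0.065,0.0024],[-0.0366,-0.0813,0.0029],[-0.0439,-0.0976,0.0035],[-0.0513,-0.1138,0.0041],[-0.0586,-0.1301,0.0047],[-0.0659,-0.1464,0.0053]]
[-0.0,-0.0,-0.0,-0.0,-0.1,-0.1,-0.1,-0.1,-0.1]
```

View pics/w10.png

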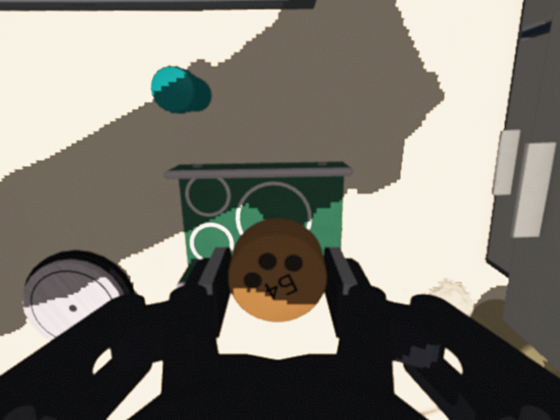

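```bash
python3 -c "
from h import *
c=cam('wrist');s=monitor.state()
print(ray(c,[[278,270]],.0943)-s['ee_pos'])"
```

```text
[[ 0.00045901  0.00425555 -0.00424319]]
```

Emit:
carry_out([
  [-0.004, -0.008, 0],
  [-0.012, -0.026, 0],
  [-0.022, -0.049, 0],
  [-0.033, -0.073, 0],
  [-0.044, -0.097, 0],
  [-0.054, -0.12, 0],
  [-0.062, -0.138, 0],
  [-0.066, -0.146, 0],
  [-0.066, -0.146, 0],
  [-0.066, -0.146, 0],
], roll=[0, 0, 0, 0, 0, 0, 0, 0, 0, 0])

```text
time: 20.37
ee_pos: [0.4749, -0.0423, 0.0999]
tcp_rot: [-2.222, -2.216, 0.01]
ft_force: [0.8, 0.1, -0.8]
grip_width: 0.0432
```

```bash
python3 go.py 0.4745 -0.042 0.0390 90 6
```

```text
t 20.37 pos [ 0.4749 -0.0423  0.0999] psi 89.86 tilt 0.4 F [ 0.8  0.1 -0.8] w 0.0432 j7 -0.48
[0.0004, -0.0, 0.0609] -0.14 dist 0.061
[[0.0001,-0.0,0.0101],[0.0001,-0.0,0.0203],[0.0002,-0.0,0.0304],[0.0003,-0.0,0.0406],[0.0003,-0.0,0.0507],[0.0004,-0.0,0.0609]]
[-0.0,-0.0,-0.1,-0.1,-0.1,-0.1]
```

Emit:
carry_out([
  [-0.001, 0, 0.01],
  [-0.002, 0, 0.022],
  [-0.002, 0, 0.034],
  [-0.002, 0, 0.044],
  [-0.002, 0, 0.052],
  [-0.002, 0, 0.057],
  [-0.002, 0, 0.06],
  [-0.002, 0, 0.06],
  [-0.002, 0, 0.06],
], roll=[0, 0, 0, 0, 0, 0, 0, 0, 0])

```text
time: 21.12
ee_pos: [0.4747, -0.0441, 0.0399]
tcp_rot: [-2.221, -2.217, 0.009]
ft_force: [-0.8, -0.5, -1.8]
grip_width: 0.0432
```

```bash
python3 go.py 0.4745 -0.042 0.0390 90 1;python3 -c "
from h import *
c,im=grab('top','t11.png')
cv2.imwrite('pics/t11c.png',cv2.resize(im[150:290,250:400],None,fx=4,fy=4,interpolation=cv2.INTER_CUBIC))"
```

```text
t 21.12 pos [ 0.4747 -0.0441  0.0399] psi 89.89 tilt 0.38 F [-0.8 -0.5 -1.8] w 0.0432 j7 -0.57
[0.0021, -0.0002, 0.0009] -0.11 dist 0.002
[[0.0021,-0.0002,0.0009]]
[-0.1]
```

View pics/t11c.png

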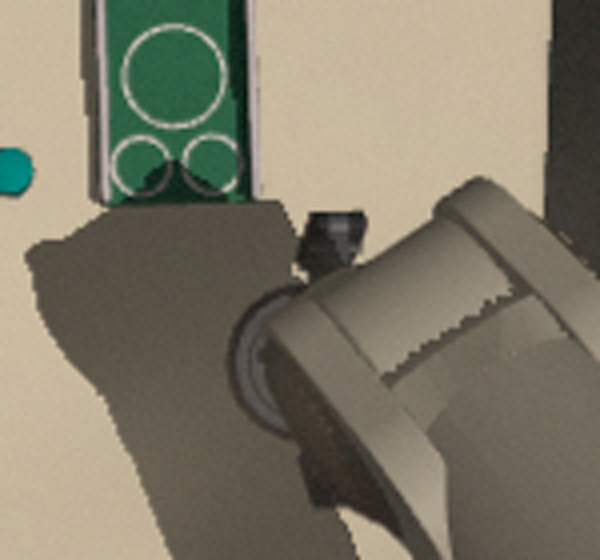

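The jaws sit over the stand; lower 1 mm more and release.

Emit:
carry_out([
  [0, 0, 0.001],
  [0, 0, 0.001],
  [0, 0, 0.001],
  [0, 0, 0.001],
], roll=[0, 0, 0, 0])

```text
time: 21.5
ee_pos: [0.475, -0.0444, 0.0392]
tcp_rot: [-2.222, -2.217, 0.009]
ft_force: [0.2, -0.2, -1.8]
grip_width: 0.043
```

Emit:
carry_out([
  [0, 0, 0],
  [0, 0, 0],
  [0, 0, 0],
  [0, 0, 0],
  [0, 0, 0],
  [0, 0, 0],
  [0, 0, 0],
  [0, 0, 0],
], roll=[0, 0, 0, 0, 0, 0, 0, 0], hand=1)

```text
time: 22.17
ee_pos: [0.4749, -0.0444, 0.0392]
tcp_rot: [-2.222, -2.217, 0.009]
ft_force: [-0.9, 0.4, -0.2]
grip_width: 0.085
```

Emit:
carry_out([
  [0, 0, -0.01],
  [0, 0, -0.025],
  [0, 0, -0.04],
  [0, 0, -0.055],
  [0, 0, -0.07],
  [0, 0, -0.085],
  [0, 0, -0.1],
  [0, 0, -0.115],
  [0, 0, -0.115],
], roll=[0, 0, 0, 0, 0, 0, 0, 0, 0])

```text
time: 22.92
ee_pos: [0.4774, -0.044, 0.1572]
tcp_rot: [2.223, 2.218, -0.005]
ft_force: [0.2, 0.4, -0.7]
grip_width: 0.0855
```

```bash
python3 go.py 0.529 0.205 0.14 90 9;python3 -c "
from h import *
c,im=grab('wrist','w12.png');print(proj(c,[[.4745,-.042,.034]]))"
```

```text
t 22.92 pos [ 0.4774 -0.044   0.1572] psi 89.88 tilt 0.19 F [ 0.2  0.4 -0.7] w 0.0855 j7 -0.39
[0.2491, 0.0511, 0.0164] -0.12 dist 0.255
[[0.0277,0.0057,0.0018],[0.0554,0.0114,0.0036],[0.083,0.017,0.0055],[0.1107,0.0227,0.0073],[0.1384,0.0284,0.0091],[0.1661,0.0341,0.0109],[0.1938,0.0397,0.0127],[0.2214,0.0454,0.0146],[0.2491,0.0511,0.0164]]
[-0.0,-0.0,-0.0,-0.1,-0.1,-0.1,-0.1,-0.1,-0.1]
[[273.36578102 202.22600361]]
```

View pics/w12.png

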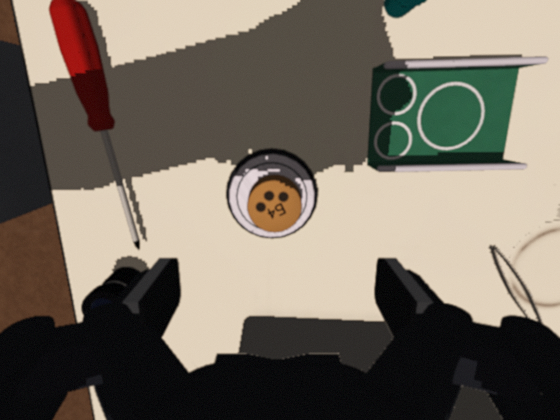

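```bash
python3 -c "
from h import *
im=cv2.imread('pics/w12.png')
cv2.imwrite('pics/w12c.png',cv2.resize(im[140:250,215:330],None,fx=5,fy=5,interpolation=cv2.INTER_CUBIC))"
```

```text
(no output)
```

View pics/w12c.png

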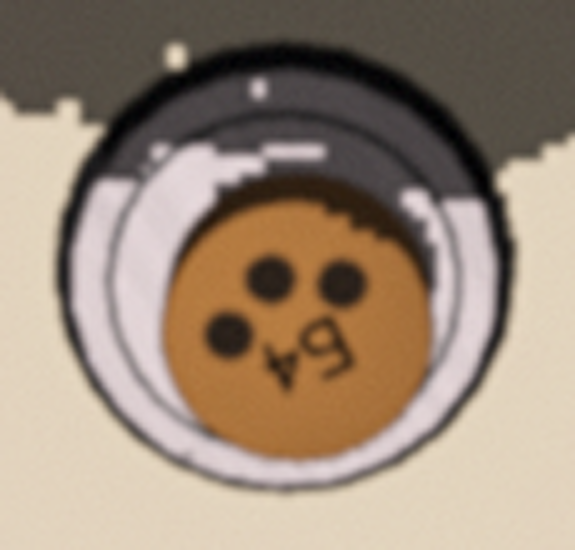

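```bash
python3 -c "
from h import *
c=cam('wrist')
print(ray(c,[[274.2,204.6]],.034), ray(c,[[271.6,194.6]],.014))"; python3 go.py 0.529 0.205 0.14 90 1
```

```text
[[ 0.47432237 -0.04387154  0.034     ]] [[ 0.47196489 -0.04080144  0.014     ]]
t 22.97 pos [ 0.4767 -0.0443  0.1559] psi 89.86 tilt 0.23 F [ 0.4  0.6 -1.1] w 0.0853 j7 -0.39
[0.2495, 0.0517, 0.015] -0.14 dist 0.255
[[0.2495,0.0517,0.015]]
[-0.1]
```

Emit:
carry_out([
  [0.028, 0.006, 0.001],
  [0.056, 0.012, 0.003],
  [0.084, 0.017, 0.005],
  [0.112, 0.023, 0.006],
  [0.14, 0.029, 0.008],
  [0.168, 0.035, 0.01],
  [0.195, 0.04, 0.012],
  [0.222, 0.046, 0.014],
  [0.249, 0.052, 0.015],
  [0.249, 0.052, 0.015],
], roll=[0, 0, 0, 0, 0, 0, 0, 0, 0, 0])

```text
time: 23.8
ee_pos: [0.5285, 0.2116, 0.1399]
tcp_rot: [-2.214, -2.224, 0.0]
ft_force: [0.3, 0.4, -0.1]
grip_width: 0.0855
```

```bash
python3 go.py 0.529 0.206 0.028 90 6;python3 -c "
from h import *
c,im=grab('wrist','w13.png');print(proj(c,[[.529,.206,.029],[.45,.228,.051],[.61,.226,.051]]))"
```

```text
t 23.8 pos [0.5285 0.2116 0.1399] psi 90.25 tilt 0.19 F [ 0.3  0.4 -0.1] w 0.0855 j7 -0.89
[-0.0058, 0.0008, 0.1119] 0.25 dist 0.112
[[-0.001,0.0001,0.0186],[-0.0019,0.0003,0.0373],[-0.0029,0.0004,0.0559],[-0.0039,0.0005,0.0746],[-0.0049,0.0006,0.0932],[-0.0058,0.0008,0.1119]]
[0.0,0.1,0.1,0.2,0.2,0.3]
[[277.92650182 216.99484814]
 [159.41497026 194.983622  ]
 [399.51325759 198.79373225]]
```

View pics/w13.png

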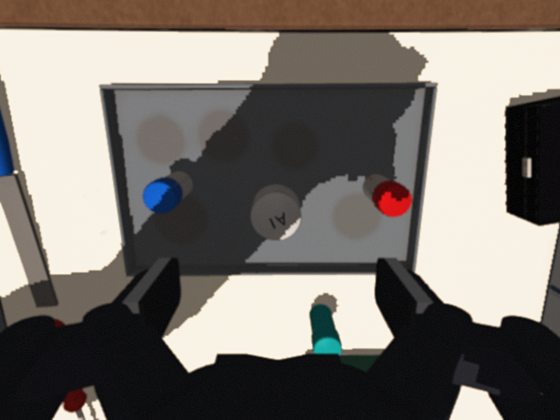

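Emit:
carry_out([
  [-0.002, 0, 0.015],
  [-0.004, 0, 0.032],
  [-0.005, 0, 0.05],
  [-0.005, 0.001, 0.067],
  [-0.005, 0.001, 0.083],
  [-0.005, 0.001, 0.097],
  [-0.005, 0.001, 0.107],
  [-0.005, 0.001, 0.112],
  [-0.005, 0.001, 0.112],
  [-0.005, 0.001, 0.112],
], roll=[0, 0, 0.2, 0.2, 0.2, 0.2, 0.2, 0.2, 0.2, 0.2], hand=0.8)

```text
time: 24.68
ee_pos: [0.529, 0.2037, 0.0276]
tcp_rot: [-2.22, -2.22, 0.004]
ft_force: [0.1, -0.6, 0.6]
grip_width: 0.0682
```

Emit:
carry_out([
  [0, 0, 0],
  [0, 0, 0],
  [0, 0, 0],
  [0, 0, 0],
  [0, 0, 0],
  [0, 0, 0],
  [0, 0, 0],
  [0, 0, 0],
  [0, 0, 0],
], roll=[0, 0, 0, 0, 0, 0, 0, 0, 0], hand=0, force=45)

```text
time: 25.43
ee_pos: [0.5295, 0.2041, 0.0288]
tcp_rot: [-2.221, -2.22, 0.002]
ft_force: [-1.3, -0.6, 5.8]
grip_width: 0.0383
```

```bash
python3 go.py 0.529 0.206 0.028 90 1;python3 -c "
from h import *
c,im=grab('wrist','w14.png')"
```

```text
t 25.43 pos [0.5295 0.2041 0.0288] psi 89.99 tilt 0.11 F [-1.3 -0.6  5.8] w 0.0383 j7 -0.99
[0.0019, -0.0005, 0.0008] -0.01 dist 0.002
[[0.0019,-0.0005,0.0008]]
[-0.0]
```

View pics/w14.png

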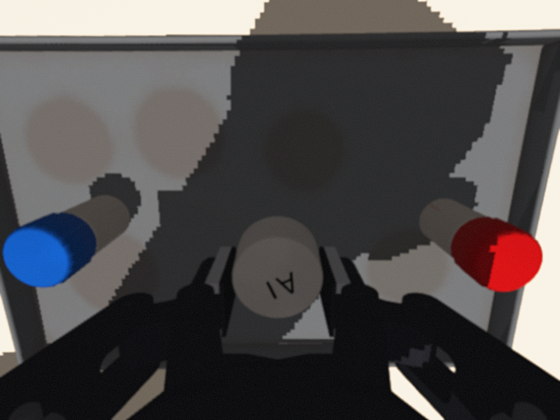

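Emit:
carry_out([
  [0, 0, -0.004],
  [0, 0, -0.012],
  [0, 0, -0.025],
  [0, 0, -0.04],
  [0, 0, -0.055],
  [0, 0, -0.07],
  [0, 0, -0.082],
  [0, 0, -0.09],
  [0, 0, -0.09],
  [0, 0, -0.09],
], roll=[0, 0, 0, 0, 0, 0, 0, 0, 0, 0])

```text
time: 26.32
ee_pos: [0.53, 0.2039, 0.1193]
tcp_rot: [-2.222, -2.22, 0.001]
ft_force: [0.4, -0.9, -3.0]
grip_width: 0.0383
```

```bash
python3 go.py 0.6195 0.021 0.118 90 9
```

```text
t 26.32 pos [0.53   0.2039 0.1193] psi 89.96 tilt 0.05 F [ 0.4 -0.9 -3. ] w 0.0383 j7 -0.9
[-0.1829, 0.0896, 0.0013] -0.04 dist 0.204
[[-0.0203,0.01,0.0001],[-0.0406,0.0199,0.0003],[-0.061,0.0299,0.0004],[-0.0813,0.0398,0.0006],[-0.1016,0.0498,0.0007],[-0.1219,0.0597,0.0008],[-0.1422,0.0697,0.001],[-0.1626,0.0796,0.0011],[-0.1829,0.0896,0.0013]]
[-0.0,-0.0,-0.0,-0.0,-0.0,-0.0,-0.0,-0.0,-0.0]
```

Emit:
carry_out([
  [-0.01, 0.005, 0],
  [-0.03, 0.015, 0],
  [-0.055, 0.027, 0],
  [-0.08, 0.039, 0],
  [-0.105, 0.051, 0],
  [-0.13, 0.064, 0],
  [-0.155, 0.076, 0],
  [-0.173, 0.085, 0],
  [-0.183, 0.09, 0],
  [-0.183, 0.09, 0],
], roll=[0, 0, 0, 0, 0, 0, 0, 0, 0, 0])

```text
time: 27.15
ee_pos: [0.6205, 0.0163, 0.1178]
tcp_rot: [-2.228, -2.214, 0.005]
ft_force: [-0.0, -0.9, -1.7]
grip_width: 0.0384
```

```bash
python3 go.py 0.6195 0.021 0.031 90 1;python3 -c "
from h import *
c,im=grab('wrist','w15.png')"
```

```text
t 27.15 pos [0.6205 0.0163 0.1178] psi 89.64 tilt 0.17 F [-0.  -0.9 -1.7] w 0.0384 j7 -0.54
[0.0049, -0.0008, 0.0868] -0.36 dist 0.087
[[0.0049,-0.0008,0.0868]]
[-0.4]
```

View pics/w15.png

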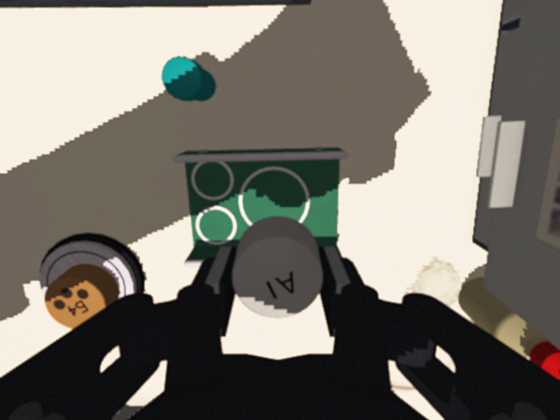

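Emit:
carry_out([
  [0.002, 0, 0.01],
  [0.004, -0.001, 0.022],
  [0.005, -0.001, 0.036],
  [0.005, -0.001, 0.05],
  [0.005, -0.001, 0.063],
  [0.005, -0.001, 0.074],
  [0.005, -0.001, 0.082],
  [0.005, -0.001, 0.086],
  [0.005, -0.001, 0.0872],
  [0.005, -0.001, 0.0872],
], roll=[0, -0.2, -0.4, -0.4, -0.4, -0.4, -0.4, -0.4, -0.4, -0.4])

```text
time: 28.03
ee_pos: [0.6186, 0.0244, 0.0309]
tcp_rot: [-2.216, -2.224, 0.003]
ft_force: [-0.2, -0.6, -2.0]
grip_width: 0.0384
```

```bash
python3 go.py 0.6195 0.021 0.030 90 1;python3 -c "
from h import *
c,im=grab('wrist','w16.png')"
```

```text
t 28.03 pos [0.6186 0.0244 0.0309] psi 90.2 tilt 0.14 F [-0.2 -0.6 -2. ] w 0.0384 j7 -0.62
[-0.0034, 0.0009, 0.0009] 0.2 dist 0.004
[[-0.0034,0.0009,0.0009]]
[0.2]
```

View pics/w16.png

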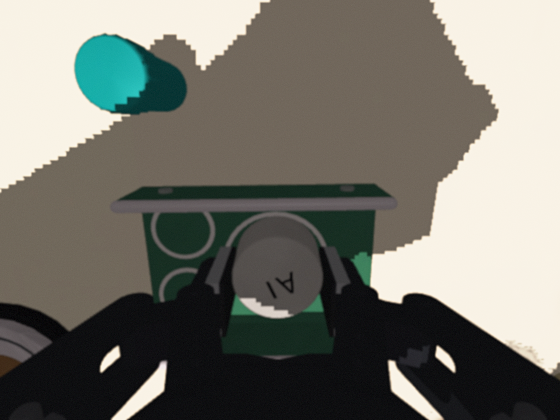

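Emit:
carry_out([
  [-0.003, 0.001, 0],
  [-0.003, 0.001, 0],
  [-0.003, 0.001, 0.001],
  [-0.003, 0.001, 0.001],
  [-0.003, 0.001, 0.001],
], roll=[0, 0, 0, 0, 0])

```text
time: 28.5
ee_pos: [0.6199, 0.0213, 0.0305]
tcp_rot: [-2.217, -2.224, 0.002]
ft_force: [0.3, 0.2, -2.2]
grip_width: 0.0385
```

Emit:
carry_out([
  [0, 0, 0],
  [0, 0, 0],
  [0, 0, 0],
  [0, 0, 0],
  [0, 0, 0],
  [0, 0, 0],
  [0, 0, 0],
  [0, 0, 0],
], roll=[0, 0, 0, 0, 0, 0, 0, 0], hand=0.8)

```text
time: 29.17
ee_pos: [0.6199, 0.0213, 0.0305]
tcp_rot: [-2.217, -2.224, 0.002]
ft_force: [-0.3, -0.4, -0.1]
grip_width: 0.0681
```

Emit:
carry_out([
  [0, 0, -0.01],
  [0, 0, -0.025],
  [0, 0, -0.04],
  [0, 0, -0.055],
  [0, 0, -0.07],
  [0, 0, -0.085],
  [0, 0, -0.1],
  [0, 0, -0.11],
  [0, 0, -0.11],
], roll=[0, 0, 0, 0, 0, 0, 0, 0, 0])

```text
time: 29.92
ee_pos: [0.6217, 0.0216, 0.1437]
tcp_rot: [2.217, 2.223, 0.003]
ft_force: [0.9, 0.1, -0.1]
grip_width: 0.0678
```

```bash
python3 go.py 0.450 0.227 0.14 90 10;python3 -c "
from h import *
c,im=grab('wrist','w17.png')
print(proj(c,[[.6195,.0233,.03]]))"
```

```text
t 29.92 pos [0.6217 0.0216 0.1437] psi 90.18 tilt 0.16 F [ 0.9  0.1 -0.1] w 0.0678 j7 -0.53
[0.2059, -0.1711, 0.0032] 0.18 dist 0.268
[[0.0206,-0.0171,0.0003],[0.0412,-0.0342,0.0006],[0.0618,-0.0513,0.001],[0.0824,-0.0684,0.0013],[0.103,-0.0856,0.0016],[0.1235,-0.1027,0.0019],[0.1441,-0.1198,0.0022],[0.1647,-0.1369,0.0025],[0.1853,-0.154,0.0029],[0.2059,-0.1711,0.0032]]
[0.0,0.0,0.1,0.1,0.1,0.1,0.1,0.1,0.2,0.2]
[[273.50050955 206.30064306]]
```

View pics/w17.png

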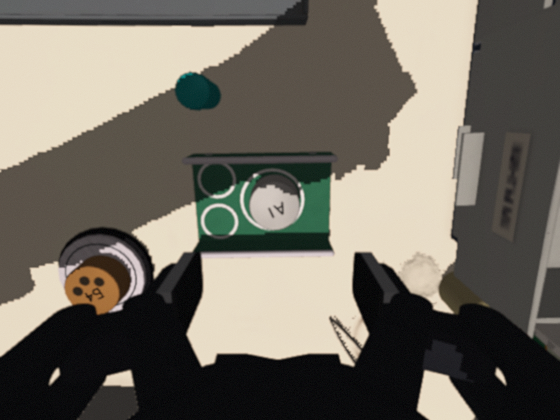

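Emit:
carry_out([
  [0.021, -0.017, 0],
  [0.042, -0.034, 0],
  [0.063, -0.052, 0],
  [0.084, -0.07, 0],
  [0.105, -0.087, 0],
  [0.126, -0.105, 0],
  [0.146, -0.121, 0],
  [0.166, -0.138, 0],
  [0.186, -0.155, 0],
  [0.206, -0.171, 0],
], roll=[0, 0, 0, 0, 0, 0, 0, 0, 0, 0])

```text
time: 30.8
ee_pos: [0.4476, 0.2272, 0.141]
tcp_rot: [2.218, 2.225, -0.002]
ft_force: [-0.4, 0.5, -0.4]
grip_width: 0.0685
```

Emit:
carry_out([
  [0, 0, 0.01],
  [0, 0, 0.02],
  [0, 0, 0.03],
  [0, 0, 0.03],
  [0, 0, 0.03],
], roll=[0, 0, 0, 0, 0])

```text
time: 31.22
ee_pos: [0.4476, 0.2257, 0.1097]
tcp_rot: [-2.22, -2.222, 0.006]
ft_force: [0.8, 0.0, 0.0]
grip_width: 0.0686
```

```bash
python3 go.py 0.450 0.2273 0.053 90 1;python3 -c "
from h import *
c,im=grab('wrist','w18.png')
print(proj(c,[[.45,.2273,.051]]))
c,im=grab('top','t18.png')
cv2.imwrite('pics/t18c.png',cv2.resize(im[130:280,235:385],None,fx=4,fy=4,interpolation=cv2.INTER_CUBIC))"
```

```text
t 31.22 pos [0.4476 0.2257 0.1097] psi 90.06 tilt 0.21 F [0.8 0.  0. ] w 0.0686 j7 -1.03
[0.0017, 0.0026, 0.0567] 0.06 dist 0.057
[[0.0017,0.0026,0.0567]]
[0.1]
[[281.32921987 231.60398714]]
```

View pics/w18.png

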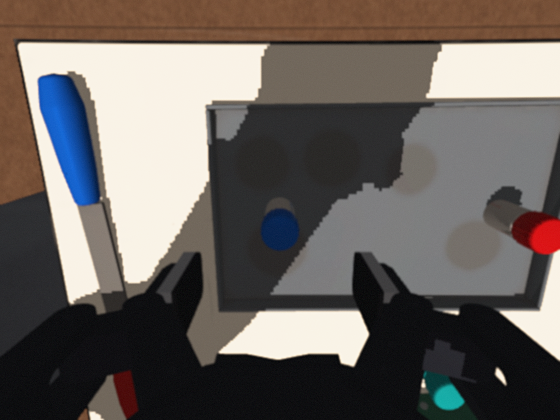

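View pics/t18c.png

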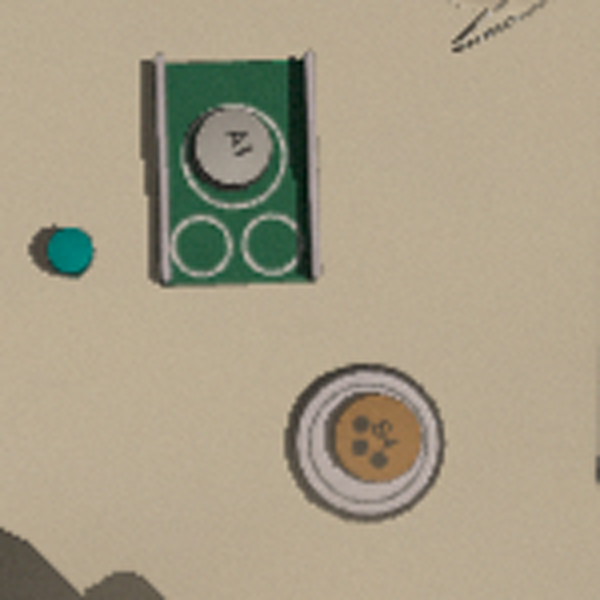

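```bash
python3 -c "
from h import *
c=cam('top')
f=lambda a,b:[235+(a+.5)/4-.5,130+(b+.5)/4-.5]
print(ray(c,[f(377,437)],.034).round(4),ray(c,[f(233,147)],.03).round(4))"
```

```text
[[ 0.4774 -0.0436  0.034 ]] [[0.6211 0.0252 0.03  ]]
```

Emit:
carry_out([
  [0.002, 0.002, 0.01],
  [0.002, 0.003, 0.022],
  [0.002, 0.003, 0.034],
  [0.002, 0.003, 0.045],
  [0.002, 0.003, 0.053],
  [0.002, 0.003, 0.0565],
  [0.002, 0.003, 0.0565],
  [0.002, 0.003, 0.0565],
], roll=[0, 0, 0, 0, 0, 0, 0, 0])

```text
time: 31.98
ee_pos: [0.4509, 0.2287, 0.0541]
tcp_rot: [-2.219, -2.223, 0.003]
ft_force: [-0.0, 0.1, -0.0]
grip_width: 0.0683
```

Emit:
carry_out([
  [0, 0, 0],
  [0, 0, 0],
  [0, 0, 0],
  [0, 0, 0],
  [0, 0, 0],
  [0, 0, 0],
  [0, 0, 0],
  [0, 0, 0],
  [0, 0, 0],
], roll=[0, 0, 0, 0, 0, 0, 0, 0, 0], hand=0, force=25)

```text
time: 32.73
ee_pos: [0.4512, 0.2289, 0.0544]
tcp_rot: [-2.219, -2.223, 0.002]
ft_force: [-0.5, 0.2, 4.4]
grip_width: 0.0225
```

```bash
python3 go.py 0.450 0.2273 0.053 90 1
```

```text
t 32.73 pos [0.4512 0.2289 0.0544] psi 90.11 tilt 0.07 F [-0.5  0.2  4.4] w 0.0225 j7 -1.11
[-0.0016, -0.0012, 0.0014] 0.11 dist 0.002
[[-0.0016,-0.0012,0.0014]]
[0.1]
```

Emit:
carry_out([
  [0, 0, -0.005],
  [0, 0, -0.015],
  [0, 0, -0.03],
  [0, 0, -0.045],
  [0, 0, -0.06],
  [0, 0, -0.075],
  [0, 0, -0.085],
  [0, 0, -0.09],
  [0, 0, -0.09],
], roll=[0, 0, 0, 0, 0, 0, 0, 0, 0])

```text
time: 33.48
ee_pos: [0.4519, 0.2291, 0.1456]
tcp_rot: [2.219, 2.223, 0.001]
ft_force: [-0.3, -0.8, -1.1]
grip_width: 0.0222
```

```bash
python3 go.py 0.575 0.0055 0.145 90 1
```

```text
t 33.48 pos [0.4519 0.2291 0.1456] psi 90.09 tilt 0.06 F [-0.3 -0.8 -1.1] w 0.0222 j7 -0.98
[-0.2238, 0.1227, 0.0007] 0.09 dist 0.255
[[-0.2238,0.1227,0.0007]]
[0.1]
```

Emit:
carry_out([
  [-0.01, 0.005, 0],
  [-0.03, 0.016, 0],
  [-0.06, 0.033, 0],
  [-0.09, 0.049, 0],
  [-0.12, 0.066, 0],
  [-0.15, 0.082, 0],
  [-0.18, 0.099, 0],
  [-0.205, 0.113, 0],
  [-0.22, 0.121, 0],
  [-0.224, 0.123, 0],
], roll=[0, 0, 0, 0, 0, 0, 0, 0, 0, 0])

```text
time: 34.32
ee_pos: [0.5761, -0.0005, 0.1441]
tcp_rot: [2.227, 2.215, -0.003]
ft_force: [-0.3, 0.3, -0.6]
grip_width: 0.0224
```

Emit:
carry_out([
  [0, 0, 0.01],
  [0, 0, 0.025],
  [0, 0, 0.04],
  [0, 0, 0.04],
  [0, 0, 0.04],
], roll=[0, 0, 0, 0, 0])

```text
time: 34.73
ee_pos: [0.5741, 0.001, 0.1022]
tcp_rot: [-2.222, -2.217, 0.006]
ft_force: [-0.8, 1.0, -0.4]
grip_width: 0.0224
```

```bash
python3 go.py 0.575 0.0055 0.0554 90 1;python3 -c "
from h import *
c,im=grab('wrist','w19.png')"
```

```text
t 34.73 pos [0.5741 0.001  0.1022] psi 89.86 tilt 0.27 F [-0.8  1.  -0.4] w 0.0224 j7 -0.55
[0.0046, 0.0011, 0.0468] -0.14 dist 0.047
[[0.0046,0.0011,0.0468]]
[-0.1]
```

View pics/w19.png

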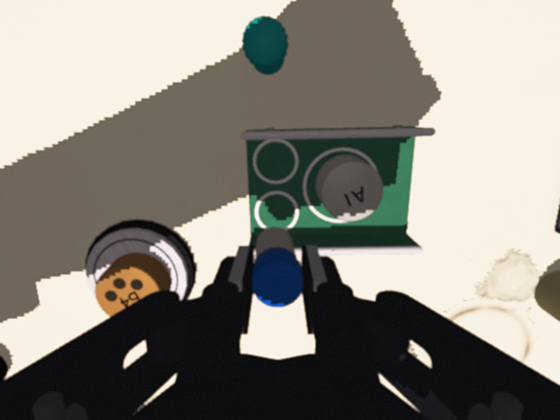

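Emit:
carry_out([
  [0.003, 0, 0.006],
  [0.0045, 0.001, 0.014],
  [0.0045, 0.001, 0.024],
  [0.0045, 0.001, 0.033],
  [0.0045, 0.001, 0.04],
  [0.0045, 0.001, 0.044],
  [0.0045, 0.001, 0.046],
  [0.0045, 0.001, 0.0465],
  [0.0045, 0.001, 0.0465],
], roll=[0, 0, 0, 0, 0, 0, 0, 0, 0])

```text
time: 35.53
ee_pos: [0.5761, 0.0054, 0.0568]
tcp_rot: [-2.224, -2.218, 0.004]
ft_force: [0.4, 0.3, 0.2]
grip_width: 0.0224
```

```bash
python3 go.py 0.575 0.0055 0.0554 90 1;python3 -c "
from h import *
c,im=grab('wrist','w20.png')"
```

```text
t 35.53 pos [0.5761 0.0054 0.0568] psi 89.85 tilt 0.15 F [0.4 0.3 0.2] w 0.0224 j7 -0.6
[0.0001, -0.0011, 0.0014] -0.15 dist 0.002
[[0.0001,-0.0011,0.0014]]
[-0.2]
```

View pics/w20.png

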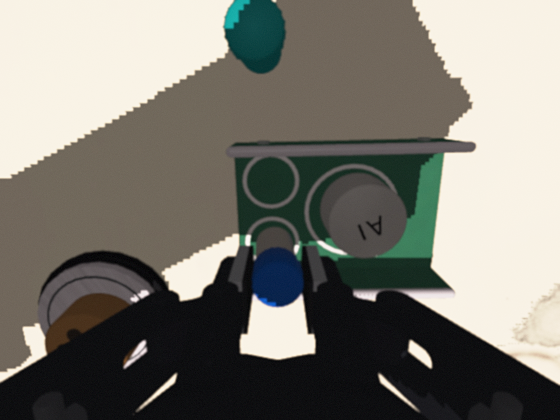

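Emit:
carry_out([
  [0, -0.001, 0.001],
  [0, -0.001, 0.0015],
  [0, -0.001, 0.0015],
  [0, -0.001, 0.0015],
], roll=[0, 0, 0, 0])

```text
time: 35.92
ee_pos: [0.5754, 0.0054, 0.0557]
tcp_rot: [-2.224, -2.218, 0.003]
ft_force: [0.1, -0.3, -0.3]
grip_width: 0.0225
```

Emit:
carry_out([
  [0, 0, 0],
  [0, 0, 0],
  [0, 0, 0],
  [0, 0, 0],
  [0, 0, 0],
  [0, 0, 0],
  [0, 0, 0],
  [0, 0, 0],
], roll=[0, 0, 0, 0, 0, 0, 0, 0], hand=0.8)

```text
time: 36.58
ee_pos: [0.5754, 0.0054, 0.0557]
tcp_rot: [-2.224, -2.218, 0.003]
ft_force: [-0.2, -0.6, 0.5]
grip_width: 0.068
```

Emit:
carry_out([
  [0, 0, -0.01],
  [0, 0, -0.025],
  [0, 0, -0.04],
  [0, 0, -0.055],
  [0, 0, -0.07],
  [0, 0, -0.085],
  [0, 0, -0.09],
  [0, 0, -0.09],
], roll=[0, 0, 0, 0, 0, 0, 0, 0])

```text
time: 37.25
ee_pos: [0.5768, 0.0055, 0.148]
tcp_rot: [2.223, 2.216, 0.0]
ft_force: [0.9, 1.0, -0.3]
grip_width: 0.0687
```

```bash
python3 go.py 0.610 0.2255 0.145 90 1;python3 -c "
from h import *
c,im=grab('wrist','w21.png')
print(proj(c,[[.575,.0039,.052]]))"
```

```text
t 37.25 pos [0.5768 0.0055 0.148 ] psi 89.82 tilt 0.15 F [ 0.9  1.  -0.3] w 0.0687 j7 -0.52
[0.2201, 0.0325, 0.0027] -0.18 dist 0.223
[[0.2201,0.0325,0.0027]]
[-0.2]
[[274.09860103 217.39797512]]
```

View pics/w21.png

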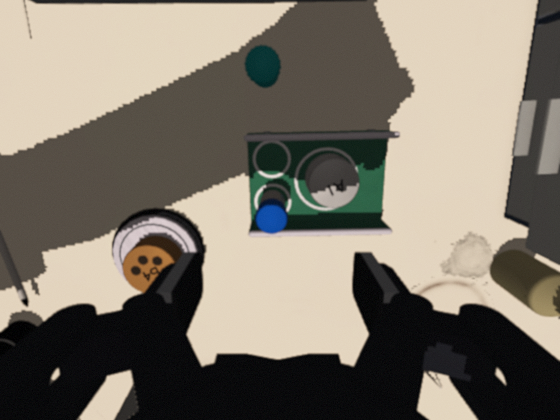

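Blue stands at (271,217), as predicted. Now red.

Emit:
carry_out([
  [0.022, 0.003, 0],
  [0.045, 0.007, 0],
  [0.068, 0.01, 0],
  [0.091, 0.014, 0],
  [0.114, 0.017, 0],
  [0.137, 0.02, 0],
  [0.16, 0.024, 0],
  [0.183, 0.027, 0],
  [0.205, 0.031, 0],
  [0.22, 0.033, 0],
], roll=[0, 0, 0, 0, 0, 0, 0, 0, 0, 0])

```text
time: 38.13
ee_pos: [0.6088, 0.2276, 0.1451]
tcp_rot: [-2.222, -2.22, 0.003]
ft_force: [-0.4, 0.3, -0.4]
grip_width: 0.0682
```

Emit:
carry_out([
  [0, 0, 0.01],
  [0, 0, 0.02],
  [0, 0, 0.03],
  [0, 0, 0.03],
  [0, 0, 0.03],
], roll=[0, 0, 0, 0, 0])

```text
time: 38.55
ee_pos: [0.6081, 0.2251, 0.1131]
tcp_rot: [-2.224, -2.217, 0.009]
ft_force: [-0.1, -0.2, 0.6]
grip_width: 0.0681
```

```bash
python3 go.py 0.610 0.2255 0.054 90 1;python3 -c "
from h import *
c,im=grab('wrist','w22.png')
print(proj(c,[[.61,.2255,.051]]))"
```

```text
t 38.55 pos [0.6081 0.2251 0.1131] psi 89.81 tilt 0.33 F [-0.1 -0.2  0.6] w 0.0681 j7 -0.86
[0.0006, 0.0021, 0.0591] -0.19 dist 0.059
[[0.0006,0.0021,0.0591]]
[-0.2]
[[280.55052841 231.34803952]]
```

View pics/w22.png

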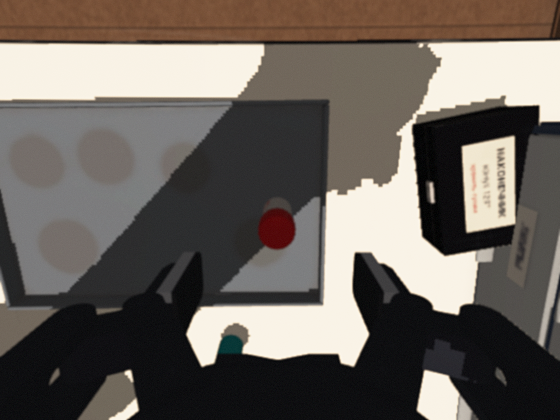

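Emit:
carry_out([
  [0, 0.001, 0.01],
  [0, 0.001, 0.022],
  [0, 0.001, 0.034],
  [0, 0.001, 0.046],
  [0, 0.001, 0.055],
  [0, 0.001, 0.059],
  [0, 0.001, 0.06],
  [0, 0.001, 0.06],
], roll=[0, 0, 0, 0, 0, 0, 0, 0])

```text
time: 39.27
ee_pos: [0.6093, 0.2259, 0.0537]
tcp_rot: [-2.224, -2.217, 0.007]
ft_force: [0.0, 1.1, -0.1]
grip_width: 0.0682
```

Emit:
carry_out([
  [0, 0, 0],
  [0, 0, 0],
  [0, 0, 0],
  [0, 0, 0],
  [0, 0, 0],
  [0, 0, 0],
  [0, 0, 0],
  [0, 0, 0],
  [0, 0, 0],
], roll=[0, 0, 0, 0, 0, 0, 0, 0, 0], hand=0, force=25)

```text
time: 40.02
ee_pos: [0.6096, 0.2261, 0.0542]
tcp_rot: [-2.224, -2.218, 0.005]
ft_force: [-2.1, 0.2, 4.7]
grip_width: 0.0223
```

Emit:
carry_out([
  [0, 0, -0.005],
  [0, 0, -0.015],
  [0, 0, -0.03],
  [0, 0, -0.045],
  [0, 0, -0.06],
  [0, 0, -0.075],
  [0, 0, -0.085],
  [0, 0, -0.09],
  [0, 0, -0.09],
], roll=[0, 0, 0, 0, 0, 0, 0, 0, 0])

```text
time: 40.77
ee_pos: [0.6107, 0.2266, 0.1462]
tcp_rot: [2.224, 2.218, -0.002]
ft_force: [0.1, 1.2, -0.8]
grip_width: 0.0223
```

```bash
python3 go.py 0.5755 0.040 0.145 90 1
```

```text
t 40.77 pos [0.6107 0.2266 0.1462] psi 89.84 tilt 0.07 F [ 0.1  1.2 -0.8] w 0.0223 j7 -0.84
[-0.1867, -0.0347, 0.0014] -0.16 dist 0.19
[[-0.1867,-0.0347,0.0014]]
[-0.2]
```

Emit:
carry_out([
  [-0.01, -0.002, 0],
  [-0.03, -0.006, 0],
  [-0.055, -0.01, 0],
  [-0.08, -0.015, 0],
  [-0.105, -0.02, 0],
  [-0.13, -0.024, 0],
  [-0.155, -0.029, 0],
  [-0.173, -0.032, 0],
  [-0.183, -0.034, 0],
  [-0.186, -0.035, 0],
], roll=[0, 0, 0, 0, 0, 0, 0, 0, 0, 0])

```text
time: 41.6
ee_pos: [0.5743, 0.0374, 0.1454]
tcp_rot: [2.229, 2.214, -0.005]
ft_force: [0.1, 0.1, 0.3]
grip_width: 0.0223
```

Emit:
carry_out([
  [0, 0, 0.008],
  [0, 0, 0.02],
  [0, 0, 0.03],
  [0, 0, 0.03],
  [0, 0, 0.03],
], roll=[0, 0, 0, 0, 0])

```text
time: 42.02
ee_pos: [0.5733, 0.0387, 0.1141]
tcp_rot: [-2.225, -2.215, 0.007]
ft_force: [0.2, -0.0, -0.7]
grip_width: 0.0224
```

```bash
python3 go.py 0.5752 0.0406 0.0552 90 1
```

```text
t 42.02 pos [0.5733 0.0387 0.1141] psi 89.74 tilt 0.3 F [ 0.2 -0.  -0.7] w 0.0224 j7 -0.61
[0.002, 0.0022, 0.0588] -0.26 dist 0.059
[[0.002,0.0022,0.0588]]
[-0.3]
```

Emit:
carry_out([
  [0.001, 0.001, 0.007],
  [0.002, 0.001, 0.017],
  [0.002, 0.001, 0.028],
  [0.002, 0.001, 0.038],
  [0.002, 0.001, 0.047],
  [0.002, 0.001, 0.053],
  [0.002, 0.001, 0.057],
  [0.002, 0.001, 0.0585],
  [0.002, 0.001, 0.0585],
  [0.002, 0.001, 0.0585],
], roll=[0, 0, 0, 0, 0, 0, 0, 0, 0, 0])

```text
time: 42.85
ee_pos: [0.5743, 0.0407, 0.0558]
tcp_rot: [-2.225, -2.215, 0.006]
ft_force: [0.3, 0.6, -1.4]
grip_width: 0.0222
```

```bash
python3 go.py 0.5752 0.0406 0.0552 90 1;python3 -c "
from h import *
c,im=grab('wrist','w23.png')"
```

```text
t 42.85 pos [0.5743 0.0407 0.0558] psi 89.74 tilt 0.26 F [ 0.3  0.6 -1.4] w 0.0222 j7 -0.67
[-0.0001, 0.0009, 0.0006] -0.26 dist 0.001
[[-0.0001,0.0009,0.0006]]
[-0.3]
```

View pics/w23.png

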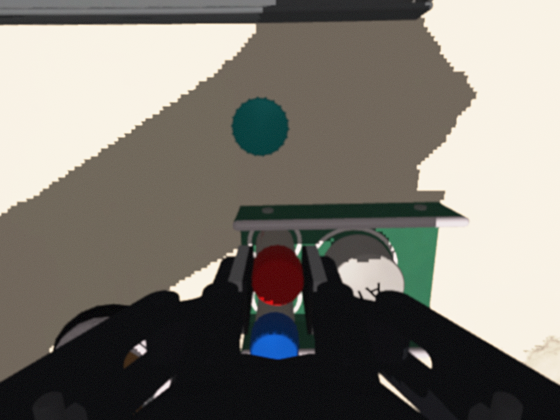

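Emit:
carry_out([
  [0, 0.001, 0.0005],
  [0, 0.001, 0.0005],
  [0, 0.001, 0.0005],
], roll=[0, 0, 0])

```text
time: 43.15
ee_pos: [0.5757, 0.0405, 0.0554]
tcp_rot: [-2.226, -2.215, 0.006]
ft_force: [-0.3, 0.5, -0.9]
grip_width: 0.0223
```

Emit:
carry_out([
  [0, 0, 0],
  [0, 0, 0],
  [0, 0, 0],
  [0, 0, 0],
  [0, 0, 0],
  [0, 0, 0],
  [0, 0, 0],
  [0, 0, 0],
], roll=[0, 0, 0, 0, 0, 0, 0, 0], hand=0.8)

```text
time: 43.82
ee_pos: [0.5756, 0.0405, 0.0554]
tcp_rot: [-2.226, -2.215, 0.006]
ft_force: [0.3, -0.7, 0.9]
grip_width: 0.0683
```

Emit:
carry_out([
  [0, 0, -0.01],
  [0, 0, -0.025],
  [0, 0, -0.04],
  [0, 0, -0.055],
  [0, 0, -0.07],
  [0, 0, -0.085],
  [0, 0, -0.11],
  [0, 0, -0.13],
  [0, 0, -0.13],
], roll=[0, 0, 0, 0, 0, 0, 0, 0, 0])

```text
time: 44.57
ee_pos: [0.5788, 0.0416, 0.1909]
tcp_rot: [2.224, 2.214, 0.003]
ft_force: [1.4, 0.4, 0.3]
grip_width: 0.0682
```

Emit:
carry_out([
  [0.02, -0.015, 0],
  [0.045, -0.03, 0],
  [0.07, -0.045, 0],
  [0.095, -0.06, 0],
  [0.12, -0.075, 0],
  [0.145, -0.09, 0],
  [0.165, -0.1, 0],
  [0.18, -0.1, 0],
  [0.18, -0.1, 0],
  [0.18, -0.1, 0],
], roll=[0, 0, 0, 0, 0, 0, 0, 0, 0, 0])

```text
time: 45.4
ee_pos: [0.4795, 0.2227, 0.1908]
tcp_rot: [2.221, 2.215, 0.003]
ft_force: [0.0, -1.0, 0.6]
grip_width: 0.0681
```

```bash
python3 -c "
from h import *
c,im=grab('scene','s24.png')
c,im=grab('top','t24.png')
cv2.imwrite('pics/s24c.png',cv2.resize(im[0:1,0:1],None,fx=1,fy=1))
cv2.imwrite('pics/t24c.png',cv2.resize(im[130:280,235:385],None,fx=4,fy=4,interpolation=cv2.INTER_CUBIC))"
```

```text
(no output)
```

View pics/t24c.png

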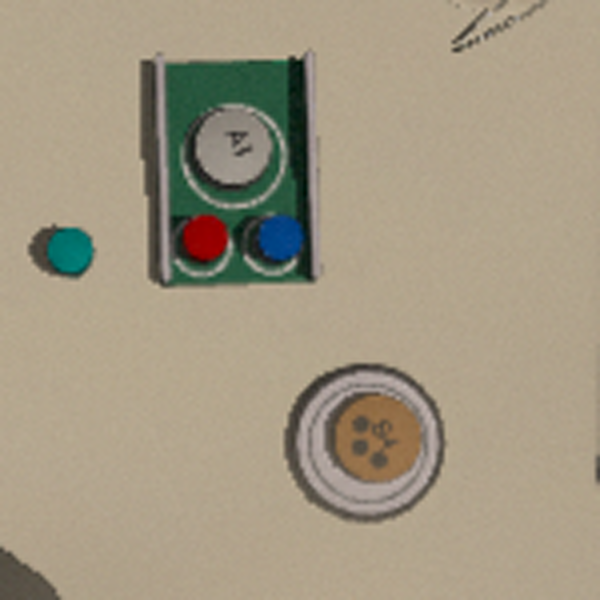

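View pics/s24.png

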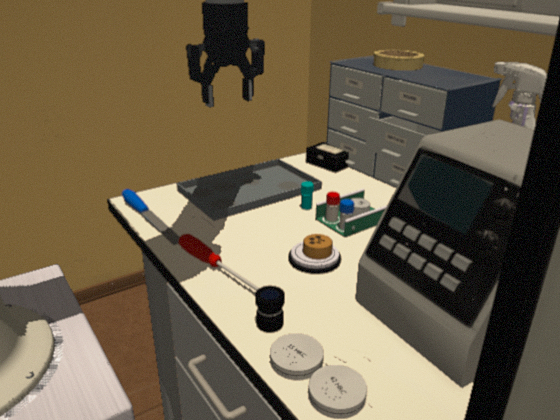

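```bash
python3 -c "
from station import close_job; print(close_job())"
```

```text
the job is handed in; nothing more can be done
None
```

The job is done and handed in at about 45 s, well inside the 109 s limit. I stood both vials in the tray, put the copper disc on the measuring stand and the silver disc on the rack's rear mark, then returned each vial to its own mark.

My last checks:

| Item | Position after placing (camera) | Allowed |
|---|---|---|
| Red and blue vials | within about 1 px (under 1 mm) of their starting image positions, both upright | 13 mm |
| Copper disc | about 3–4 mm from the stand's centre, flat | 14 mm |
| Silver disc | about 2–3 mm from the rear mark's centre, flat | 14 mm |

- **Robot:** The gripper is clear of everything, and the wrist force readings never went above about 7 N.
- **Disagreement:** The wrist and top cameras differed by 1–4 mm on where the copper disc sat. That is close to the stated 2 mm calibration limit and within the tolerances.
- **Failures:** None of the checks failed. The turquoise vial was not touched.

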